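# Dry rock cores under the bell jar

### The job

Start the vacuum dryer for the rock cores waiting on the bench: set every core on the steel plate well inside the gasket ring, cover them with the bell jar seated squarely and centred on the gasket, and set the thermostat (left dial) to 60 and the timer (right dial) to 8 hours. Only once the jar is on, open the vacuum valve half way, to its 45-degree mark and never far beyond it, so that the air is drawn off slowly. Leave the other things on the bench where they are.

Things in the scene. Friction and masses are not known exactly. Their poses are not given: they have to be found in the camera images.
- dryer: vacuum dryer, fixed: white housing 250 mm deep (x), 480 wide (y), deck 70 mm high; origin under its centre, x to its back (away from the robot), y to its left. Left on the deck a round steel plate; right the two dials in front and, behind them, a pipe along y (top 96 mm over the bench) with the ball valve and a gauge (24 mm radius, 75 mm to the left of the valve axis, top at 123 mm)
- plate (a point): centre of the steel plate's top face, 78 mm over the bench; axes as the dryer's. Plate 236 mm in diameter, 8 mm proud of the deck, flat; the dull red flat gasket is a ring flush in it, from 82 to 112 mm radius. No wall or lip
- thermostat (a joint): left dial (the one nearer the plate), rad, 0 to 4.712 (270 degrees), grows clockwise from above; even scale of eleven white ticks from 0 to 100 (0.4712 rad per 10; long ticks at 0, 50, 100): 60 is at 2.827. 0 points 135 degrees counter-clockwise of the dryer's +x, 50 along +x. Stiff (0.05 N m), stays where left; starts between 0 and 35
- timer (a joint): right dial, 100 mm to the right of the thermostat, the same kind of knob, rad, 0 to 4.712 (270 degrees), grows clockwise from above; even scale of thirteen white ticks from 0 to 12 hours (0.3927 rad per hour; long ticks at 0, 6, 12): 8 hours is at 3.142; 0 points as on the thermostat. Stiff (0.05 N m), does not run back; starts between 0 and 3 hours
- thermostat_grip (a point): on the thermostat's axis at grip height, 100 mm over the bench; x axis the way the pointer points, z up. Black knob: round skirt of 29 mm radius, top 78 mm over the bench; on it an upright bar grip 52 mm long (along the pointer), 14 mm wide, up to 110 mm over the bench; a white line on its top runs from the axis to the pointer end
- timer_grip (a point): the same point on the timer's knob, of the same shape and sizes
- valve (a joint): opening of the vacuum ball valve, rad: 0 closed (start, at most 0.08), 0.785 half open, 1.571 fully open; grows counter-clockwise seen from above. It turns stiffly (0.12 N m) and stays where it is left
- valve_axis (a point): point on the valve's vertical axis, 120 mm over the bench; axes as the dryer's
- valve_grip (a point): middle of the lever's black grip, 66 mm from the valve axis, 121 mm over the bench; x axis points back to the valve axis. Grip 72 mm long (20 to 92 mm from the axis), 14 mm wide, 112 to 130 mm over the bench, free below. Closed it points along the dryer's -x (front), fully open along -y (right); white ticks on the deck mark closed, half, open
- jar: clear plastic bell jar, about 0.55 kg: grey foot ring 204 mm outer, 176 mm inner diameter, 10 mm high; clear body of 93 mm outer, 88 mm inner radius up to 83 mm, tapering to a flat top of 52 mm radius at 115 mm (free height inside 109 mm); black knob on top. Origin at the centre of its underside, z up. Starts on the bench left of the dryer
- jar_knob (a point): centre of the jar's knob, 137 mm over the jar's underside: an upright black cylinder 36 mm in diameter and 36 mm high (119 to 155 mm over the underside), on the jar's axis
- core1: grey-brown drill core of rock, a solid cylinder 48 mm in diameter and 60 mm long, about 0.28 kg, standing on end on the bench at the start, to the right of the dryer; origin at its centre, z along its axis. All cores are alike. None if this core is absent today
- core2: grey-brown drill core of rock, a solid cylinder 48 mm in diameter and 60 mm long, about 0.28 kg, standing on end on the bench at the start, to the right of the dryer; origin at its centre, z along its axis. All cores are alike. None if this core is absent today
- core3: grey-brown drill core of rock, a solid cylinder 48 mm in diameter and 60 mm long, about 0.28 kg, standing on end on the bench at the start, to the right of the dryer; origin at its centre, z along its axis. All cores are alike. None if this core is absent today
- core4: grey-brown drill core of rock, a solid cylinder 48 mm in diameter and 60 mm long, about 0.28 kg, standing on end on the bench at the start, to the right of the dryer; origin at its centre, z along its axis. All cores are alike. None if this core is absent today
- wash_bottle: bystander: white wash bottle, 64 mm in diameter, 185 mm high, loose; origin under its centre
- beaker: bystander: glass beaker, 70 mm in diameter, 90 mm high, loose; origin under its centre
- mortar: bystander: white porcelain mortar bowl, 110 mm in diameter, 50 mm high, loose; origin under its centre
Mind the look-alikes: they are no part of the job. What is shaped like the core4 but blue is not meant.

How it is judged:
On the way, in this order (a step that is already met when the one before it is completed fails the run):
1. every core rests on the plate inside the gasket ring, let go (horizontal distance between each of core1, core2, core3, core4 and plate below 0.066 m and z of core1 in the frame of plate between 0.018 and 0.036 m and linear speed of each of core1, core2, core3, core4 below 0.05 m/s and contact force between each of core1, core2, core3, core4 and the fingers below 0.3 N and z of core2 in the frame of plate between 0.018 and 0.036 m and z of core3 in the frame of plate between 0.018 and 0.036 m and z of core4 in the frame of plate between 0.018 and 0.036 m), for 0.2 s.
2. the bell jar stands centred on the gasket over the cores, let go, with the valve still closed (horizontal distance between jar and plate below 0.01 m and z of jar in the frame of plate between -0.004 and 0.004 m and angle between jar's own z axis and vertical below 0.05 rad and contact force between jar and the fingers below 0.3 N and horizontal distance between each of core1, core2, core3, core4 and plate below 0.078 m and z of core1 in the frame of plate between 0.018 and 0.036 m and z of core2 in the frame of plate between 0.018 and 0.036 m and z of core3 in the frame of plate between 0.018 and 0.036 m and z of core4 in the frame of plate between 0.018 and 0.036 m and value of joint valve below 0.2 rad), for 0.2 s.
3. with the jar on, the valve is half open (horizontal distance between jar and plate below 0.01 m and z of jar in the frame of plate between -0.004 and 0.004 m and angle between jar's own z axis and vertical below 0.05 rad and contact force between jar and the fingers below 0.3 N and value of joint valve between 0.665 and 0.905 rad and velocity of joint valve between -0.05 and 0.05 rad/s), for 0.2 s.
At the end, for the whole second after the job is handed in: every core rests on the plate with its centre within 78 mm of the plate's centre (under the jar); the jar stands level on the plate, centred within 10 mm; the thermostat reads 60 within 2 and the timer 8 hours within a quarter (0.095 rad each); the valve stands at 45 degrees within 7; all let go (all of step 3 and horizontal distance between each of core1, core2, core3, core4 and plate below 0.078 m and z of core1 in the frame of plate between 0.018 and 0.036 m and z of core2 in the frame of plate between 0.018 and 0.036 m and z of core3 in the frame of plate between 0.018 and 0.036 m and z of core4 in the frame of plate between 0.018 and 0.036 m and value of joint thermostat between 2.7324 and 2.9224 rad and value of joint timer between 3.0466 and 3.2366 rad); the robot touches nothing.
It fails at once if the valve is opened past 65 degrees (value of joint valve above 1.135 rad).
It fails at once if the wash bottle is pushed more than 25 mm or tipped (distance of wash_bottle from where it was at the start of the episode above 0.025 m or angle between wash_bottle's own z axis and vertical above 0.5 rad).
It fails at once if the beaker is pushed more than 25 mm or tipped (distance of beaker from where it was at the start of the episode above 0.025 m or angle between beaker's own z axis and vertical above 0.5 rad).
It fails at once if the mortar is pushed more than 25 mm or tipped (distance of mortar from where it was at the start of the episode above 0.025 m or angle between mortar's own z axis and vertical above 0.5 rad).
Of core1, core2, core3, core4 only 2 to 4 are there at a start; the rules pass over those that are not, and their reading is None.
At some moment in a run one of core1, core2, core3, core4 may be knocked a few centimetres aside while the robot is not near it.
Once in a run the grip may slacken for a moment while it holds something.
It also fails if it takes over 210 s, if anything falls off the work surface, if the arm or the gripper's body presses on something with over 40 N, if the wrist force passes 120 N, or if a joint passes its speed limit or range.

### The arm

A 7-joint arm with a two-finger parallel gripper is mounted at the origin on the work surface. World frame = base frame: x ahead of the robot, y to its left, z up, the work surface at z = 0. Lengths are in m, angles in rad, forces in N, time in s.
With the tool pointing down it reaches from about 0.425 to 0.975 m from the base axis. Payload 16.7 kg.
Tool frame: the origin (TCP) lies midway between the tips of the shut fingers; the grasp point (between the pads) lies 19 mm behind it; z points along the fingers, y is the line along which they close (so a half turn about z gives the same grasp; the last joint's range is limited). The gripper opens to 85 mm and grips with 20 to 120 N. Pads are 22 mm wide; open, the fingers measure 114 mm over their backs; the gripper's body (76 mm by 85 mm) begins 54 mm behind the grasp point. The pads swing forward as they close: fully open they stand 13 mm farther back than shut.
Start: joints at [-1.468, 0.426, 0.074, 1.606, -0.034, 1.111, -0.067], TCP at [0.168, 0.654, 0.231] pointing down, gripper open.
Joint ranges: [-2.85, 2.85], [-0.5, 2.14], [-1.23, 1.37], [0.21, 2.46], [-1.02, 4.16], [0.16, 2.05], [-2.73, 2.73]. Speed limits (rad/s): [1.89, 1.89, 2.39, 2.39, 3.01, 3.01, 3.01].

### API

Orientations are given as a unit quaternion [x, y, z, w].
In Python, from plant import env gives the robot as it stands.
- The arm moves only by the tool arm_command, never from a script. Its arguments are lists of equal length, an entry for each row: "fingers": the closure, from -1 (fully open) to 1 (shut); "travel": the shift along the world's x, y, z as a fraction of full scale, a list of three; "angular": the turn, a rotation vector about the world's x, y, z as a fraction of full scale, a list of three. A call has 1 to 8 rows; each row shifts and turns the commanded pose from where the row before left it; what a row does not reach is not made up. Full scale, the value 1, is 0.02 m for a shift and 0.1 rad for a turn. A row lasts 1/10 s, in which the tool goes at most 50 mm and 8.59 degrees, less where a joint would pass 70% of its speed; a pose out of reach is approached as far as the arm can. A call with a number of a shift or a turn outside -1 to 1 is refused whole. A call with a gripper value outside its range is refused whole. The fingers move at their own pace and stop on an object; "newtons" is the grip in N (left out, the last holds). Time passes only in rows, so rows that do not move let the fingers close. It gives the time, the measured TCP pose, the force, the opening and the grip force at its end, in the units of the state.
- env.get_state(): the state, without advancing time (a new reading comes with each control period).
- env.grab_frame(name): name is "scene" or "side" or "wrist"; returns the picture (400x640x3 uint8, red, green, blue); there is no depth.
- env.calibration(name): a dict with "fovy" (degrees; the focal length in pixels is half the picture's height over the tangent of half this angle, whatever the lens; pixels are square), "cx", "cy" (the principal point, pixels), "origin" and "rotation" of the camera in the world; the wrist camera has in their place "hand_eye" (4x4, takes a point from camera to tool coordinates, whose origin is the TCP and whose axes are the flange's). Camera axes: x right, y up, looking along -z (the intrinsics and any distortion apply to the point x, -y, -z); pixel columns grow to the right and rows downward; lengths in m; the calibration is good to about 2 mm. A picture is of the moment at which its call begins: read the wrist's pose just before it. calibration takes no time and is no camera call.
- env.sign_off(): hands the job in; it is judged then, once.
The state is a dict: "time_s": time; "joint_positions": joint angles; "dq": joint speeds; "effort": joint torques, N m; "eef_pos": TCP position; "tool_rot": TCP orientation; "force": force on the tool from outside, world axes, zero at the start; "moment": the same for the moment, N m; "finger_gap": opening from 0.0 (shut) to 1.0 (fully open); "grip_force": force on a finger pad.
Only numpy, scipy, OpenCV 4.12 (cv2) and the standard library are available. Lean on these libraries where they do the work, as an engineer would, in place of code of your own. Each camera call takes 0.05 s, during which the arm holds its last target. There are 200 camera calls.

## Working session

There is one attempt and no reset: what is moved stays moved. The work goes in short steps, Python scripts to look and compute and a tool call to move; the robot and the scene stay as the last step left them, time stands still between calls to the robot, and variables do not carry over. Pictures are saved under pics/ and viewed, at most 14 in all, crops included, and the job is handed in when it is done.

Besides the shell and the picture viewer there is one more tool, called after ">>>" as name(argument=value, ...), one argument or row to a line, values as JSON. arm_command: Moves the arm, as the interface text tells. Its arguments: {"type":"object","properties":{"fingers":{"type":"array","items":{"type":"number"}},"travel":{"type":"array","items":{"type":"array","items":{"type":"number"}}},"angular":{"type":"array","items":{"type":"array","items":{"type":"number"}}},"newtons":{"type":"number"}},"required":["fingers","travel","angular"]}

```bash
ls; mkdir -p pics
python3 - <<'E'
from plant import env
import cv2, numpy as np
print(env.get_state())
for n in ("scene","side","wrist"):
    c=env.calibration(n); print(n,c)
    cv2.imwrite(f"pics/{n}0.png",env.grab_frame(n)[:,:,::-1])
E
```

```text
pics
{'time_s': 0.0, 'joint_positions': array([-1.46849597,  0.42671706,  0.07384252,  1.60661707, -0.03414666,
        1.11079731, -0.0671013 ]), 'dq': array([-3.28853811e-04,  3.34302650e-04, -1.50721920e-05,  5.63840783e-04,
        1.23423674e-04,  6.37321879e-04,  4.17679058e-04]), 'effort': array([ 1.94887843e-04, -9.49830008e+01,  3.76138955e+00, -4.63517368e+01,
        1.94163260e-02,  9.82616883e-03, -1.80766079e-05]), 'eef_pos': array([0.1680817 , 0.6533117 , 0.23061586]), 'tool_rot': array([ 1.25590821e-01,  9.92081920e-01, -6.37631467e-04, -5.62647464e-05]), 'force': array([-0.59103771,  0.23728562,  0.05181802]), 'moment': array([ 0.01508182, -0.00133931, -0.02418156]), 'grip_force': 0.0, 'finger_gap': 1.000032178451594}
scene {'fovy': 55.363521239044786, 'cx': 317.9725369851074, 'cy': 200.87781418575645, 'origin': array([1.33351453, 0.0871872 , 1.19058826]), 'rotation': array([0.19070835, 0.21132955, 0.70971601, 0.64441705])}
side {'fovy': 47.280446757661025, 'cx': 322.1391955951145, 'cy': 202.26969517747753, 'origin': array([-0.02460884, -0.81937344,  1.08305787]), 'rotation': array([ 0.37377963, -0.13345245, -0.28942285,  0.8710417 ])}
wrist {'fovy': 70.9483487860644, 'cx': 326.0982544432956, 'cy': 198.31575854636307, 'hand_eye': array([[ 7.02706920e-05,  9.51110049e-01,  3.08852180e-01,
         7.89439745e-02],
       [ 9.99999798e-01,  1.28317582e-04, -6.22675933e-04,
        -2.07719870e-04],
       [-6.31864502e-04,  3.08852162e-01, -9.51109848e-01,
        -1.42310986e-01],
       [ 0.00000000e+00,  0.00000000e+00,  0.00000000e+00,
         1.00000000e+00]])}
```

View pics/scene0.png

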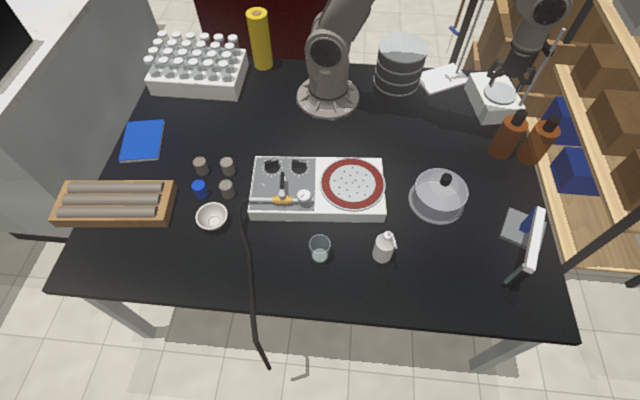

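View pics/side0.png

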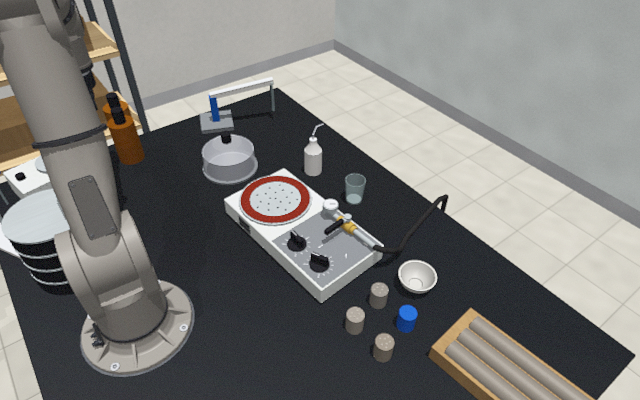

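```bash
cat > h.py <<'E'
from plant import env
import cv2, numpy as np
from scipy.spatial.transform import Rotation as R
def pose(name):
    c=env.calibration(name); f=200/np.tan(np.radians(c["fovy"]/2))
    if name=="wrist":
        s=env.get_state(); H=c["hand_eye"]; Rt=R.from_quat(s["tool_rot"]).as_matrix()
        M=Rt@H[:3,:3]; o=s["eef_pos"]+Rt@H[:3,3]
    else: M=R.from_quat(c["rotation"]).as_matrix(); o=c["origin"]
    return M,o,f,c["cx"],c["cy"]
def shot(name,fn=None):
    p=pose(name); im=env.grab_frame(name)[:,:,::-1].copy()
    if fn: cv2.imwrite(f"pics/{fn}.png",im)
    return im,p
def cast(p,uv,z):
    M,o,f,cx,cy=p; uv=np.atleast_2d(np.asarray(uv,float))
    d=np.c_[(uv[:,0]-cx)/f,-(uv[:,1]-cy)/f,-np.ones(len(uv))]@M.T
    return o+d*((z-o[2])/d[:,2])[:,None]
def proj(p,P):
    M,o,f,cx,cy=p; q=(np.atleast_2d(P)-o)@M
    return np.c_[cx-f*q[:,0]/q[:,2],cy+f*q[:,1]/q[:,2]]
def blobs(mask,amin):
    n,l,s,c=cv2.connectedComponentsWithStats(mask.astype(np.uint8))
    return [(s[i,4],*c[i],(l==i)) for i in range(1,n) if s[i,4]>=amin]
def red(im):
    b,g,r=[im[:,:,i].astype(int) for i in range(3)]
    return (r>90)&(r>1.8*g)&(r>1.8*b)
def hull(mask): 
    return cv2.convexHull(np.argwhere(mask)[:,::-1].astype(np.float32))[:,0]
E
python3 - <<'E'
from h import *
for n in("scene","side"):
    im=cv2.imread(f"pics/{n}0.png"); p=pose(n)
    # gasket
    bl=[b for b in blobs(red(im),300)]
    for b in bl:
        X=cast(p,hull(b[3]),.078)[:,:2].astype(np.float32)
        if n=="scene" or 1: print(n,"red",b[:3],cv2.minEnclosingCircle(X), cv2.fitEllipse(X))
    hsv=cv2.cvtColor(im,cv2.COLOR_BGR2HSV)
    w=(hsv[:,:,2]>150)&(hsv[:,:,1]<40)
    for b in blobs(w,30):
        P=cast(p,[b[1],b[2]],.07)[0]
        if .3<P[0]<1.1 and -.7<P[1]<.7: print(n,"white",b[0],np.round(b[1:3]),P.round(3))
E
```

```text
scene red (np.int32(776), np.float64(353.1353092783505), np.float64(183.6159793814433)) ((0.5212935209274292, 0.129368856549263), 0.10807164758443832) ((0.5212786793708801, 0.1295921951532364), (0.2138160765171051, 0.21543839573860168), 163.83218383789062)
scene white 89 [226. 161.] [ 0.464 -0.347  0.07 ]
scene white 4088 [305. 187.] [ 0.552 -0.036  0.07 ]
scene white 57 [199. 162.] [ 0.474 -0.449  0.07 ]
scene white 1366 [352. 183.] [0.518 0.13  0.07 ]
scene white 1599 [441. 190.] [0.52  0.447 0.07 ]
scene white 88 [225. 184.] [ 0.569 -0.326  0.07 ]
scene white 674 [211. 215.] [ 0.701 -0.343  0.07 ]
scene white 460 [513. 225.] [0.642 0.678 0.07 ]
scene white 320 [386. 241.] [0.743 0.251 0.07 ]
scene white 139 [319. 255.] [0.812 0.039 0.07 ]
scene white 759 [152. 313.] [ 1.046 -0.433  0.07 ]
scene white 30 [495. 341.] [1.03  0.558 0.07 ]
side red (np.int32(1028), np.float64(274.61284046692606), np.float64(199.85505836575877)) ((0.523568332195282, 0.13042683899402618), 0.11034537851810455) ((0.5234535932540894, 0.1302562803030014), (0.21871377527713776, 0.21964986622333527), 112.65966796875)
side white 38910 [466. 188.] [ 1.074 -0.2    0.07 ]
side white 40 [224. 112.] [0.641 0.691 0.07 ]
side white 1159 [227. 151.] [0.526 0.453 0.07 ]
side white 384 [314. 155.] [0.766 0.247 0.07 ]
side white 117 [233. 177.] [0.47  0.313 0.07 ]
side white 4937 [309. 237.] [ 0.514 -0.069  0.07 ]
side white 1379 [275. 198.] [0.526 0.135 0.07 ]
side white 106 [354. 198.] [ 0.734 -0.015  0.07 ]
side white 90 [342. 215.] [ 0.654 -0.055  0.07 ]
side white 247 [366. 236.] [ 0.657 -0.167  0.07 ]
side white 940 [417. 275.] [ 0.674 -0.362  0.07 ]
side white 176 [380. 289.] [ 0.557 -0.335  0.07 ]
side white 215 [355. 314.] [ 0.454 -0.356  0.07 ]
side white 1298 [528. 360.] [ 0.704 -0.699  0.07 ]
side white 1094 [507. 366.] [ 0.651 -0.677  0.07 ]
side white 237 [385. 342.] [ 0.462 -0.458  0.07 ]
side white 881 [485. 372.] [ 0.597 -0.655  0.07 ]
```

Run:
```python
import cv2,numpy as np
a=cv2.imread("pics/scene0.png")[140:240,180:400]; b=cv2.imread("pics/side0.png")[160:380,220:460]
cv2.imwrite("pics/c1.png",np.vstack([cv2.resize(a,(792,360)),]))
cv2.imwrite("pics/c2.png",cv2.resize(b,(640,587)))
```

```text
(no output)
```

View pics/c1.png

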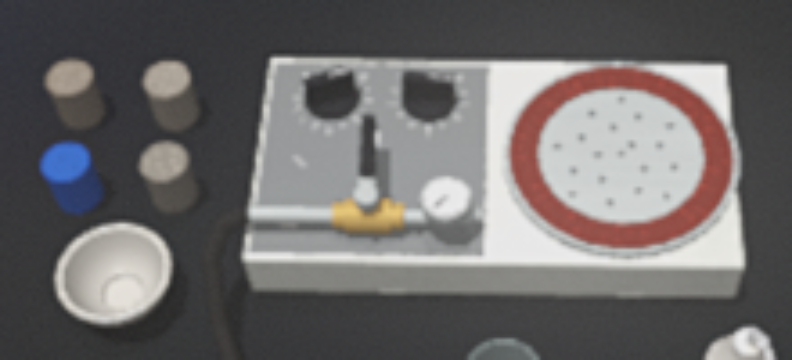

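>>> arm_command(
  fingers=[-1,-1,-1,-1,-1,-1,-1,-1],
  travel=[
    [0.9,-0.9,0.6],
    [0.9,-0.9,0.6],
    [0.9,-0.9,0.6],
    [0.9,-0.9,0.6],
    [0.9,-0.9,0.6],
    [0.9,-0.9,0.6],
    [0.9,-0.9,0.6],
    [0.9,-0.9,0.6],
  ],
  angular=[
    [0,0,0.16],
    [0,0,0.16],
    [0,0,0.16],
    [0,0,0.16],
    [0,0,0.16],
    [0,0,0.16],
    [0,0,0.16],
    [0,0,0.16],
  ],
)

```text
time_s: 0.95
eef_pos: [0.3128, 0.5087, 0.3276]
tool_rot: [0.062, 0.998, -0.0, -0.0]
force: [0.4, -0.3, -0.6]
finger_gap: 1.002
grip_force: 0.0
```

>>> arm_command(
  fingers=[-1,-1,-1,-1,-1,-1,-1,-1],
  travel=[
    [0.9,-0.9,0],
    [0.9,-0.9,0],
    [0.9,-0.9,0],
    [0.9,-0.9,0],
    [0.9,-0.9,0],
    [0.9,-0.9,0],
    [0.9,-0.9,0],
    [0.9,-0.9,0],
  ],
  angular=[
    [0,0,0.16],
    [0,0,0.16],
    [0,0,0.16],
    [0,0,0.16],
    [0,0,0.16],
    [0,0,0.16],
    [0,0,0.16],
    [0,0,0.16],
  ],
)

```text
time_s: 1.75
eef_pos: [0.4567, 0.3648, 0.3271]
tool_rot: [-0.002, 1.0, -0.0, -0.0]
force: [-0.2, -0.2, 0.0]
finger_gap: 1.001
grip_force: 0.0
```

>>> arm_command(
  fingers=[-1,-1,-1,-1,-1,-1,-1,-1],
  travel=[
    [0,-0.95,0],
    [0,-0.95,0],
    [0,-0.95,0],
    [0,-0.95,0],
    [0,-0.95,0],
    [0,-0.95,0],
    [0,-0.95,0],
    [0,-0.95,0],
  ],
  angular=[
    [0,0,0],
    [0,0,0],
    [0,0,0],
    [0,0,0],
    [0,0,0],
    [0,0,0],
    [0,0,0],
    [0,0,0],
  ],
)

```text
time_s: 2.55
eef_pos: [0.4561, 0.2121, 0.3274]
tool_rot: [-0.002, 1.0, 0.0, 0.0]
force: [-0.7, 0.0, -0.1]
finger_gap: 0.999
grip_force: 0.0
```

>>> arm_command(
  fingers=[-1,-1,-1,-1,-1,-1,-1,-1],
  travel=[
    [0,-0.95,0],
    [0,-0.95,0],
    [0,-0.95,0],
    [0,-0.95,0],
    [0,-0.95,0],
    [0,-0.95,0],
    [0,-0.95,0],
    [0,-0.95,0],
  ],
  angular=[
    [0,0,0],
    [0,0,0],
    [0,0,0],
    [0,0,0],
    [0,0,0],
    [0,0,0],
    [0,0,0],
    [0,0,0],
  ],
)

```text
time_s: 3.35
eef_pos: [0.456, 0.0601, 0.3273]
tool_rot: [-0.002, 1.0, 0.0, 0.0]
force: [-1.0, 0.7, 0.0]
finger_gap: 1.001
grip_force: 0.0
```

>>> arm_command(
  fingers=[-1,-1,-1,-1,-1,-1,-1,-1],
  travel=[
    [0,-0.95,0],
    [0,-0.95,0],
    [0,-0.95,0],
    [0,-0.95,0],
    [0,-0.95,0],
    [0,-0.95,0],
    [0,0,0],
    [0,0,0],
  ],
  angular=[
    [0,0,0],
    [0,0,0],
    [0,0,0],
    [0,0,0],
    [0,0,0],
    [0,0,0],
    [0,0,0],
    [0,0,0],
  ],
)

```text
time_s: 4.15
eef_pos: [0.456, -0.0528, 0.3273]
tool_rot: [-0.002, 1.0, 0.0, 0.0]
force: [0.1, -0.2, 0.2]
finger_gap: 0.997
grip_force: 0.0
```

Run:
```python
from h import *
im,p=shot("wrist","w1")
np.savez("pics/w1.npz",M=p[0],o=p[1])
for b in blobs(red(im),300):
    X=cast(p,hull(b[3]),.078)[:,:2].astype(np.float32); print("red",b[:3],cv2.fitEllipse(X))
```

```text
red (np.int32(2980), np.float64(493.52953020134225), np.float64(193.5744966442953)) ((0.5195377469062805, 0.145950585603714), (0.18475793302059174, 0.21170713007450104), 101.7835693359375)
```

View pics/w1.png

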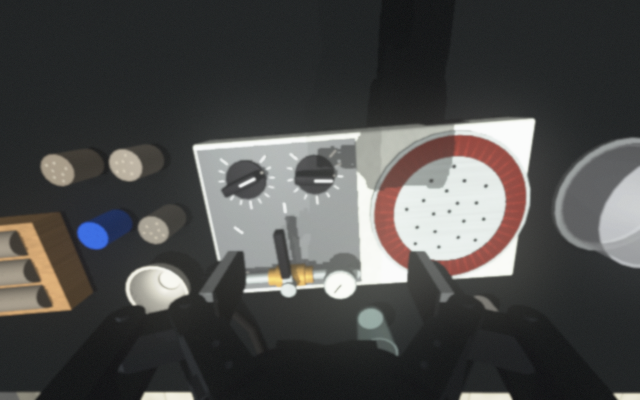

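Run:
```python
from h import *
p=pose("wrist")
print("corners",cast(p,[[195,147],[535,120],[513,275]],.07).round(4))
X=cast(p,[[195,147],[535,120],[513,275]],.07); print(np.linalg.norm(X[1]-X[0]),np.linalg.norm(X[2]-X[1]))
print("plate proj",proj(p,[[.522,.130,.078]]))
print("dials",cast(p,[[246,181],[316,175]],.09).round(3))
im=cv2.imread("pics/w1.png"); hsv=cv2.cvtColor(im,cv2.COLOR_BGR2HSV)
# plate ellipse by inner white disc incl. red: bright-or-red
for nm,z in (("scene",.06),("side",.06)):
    q=pose(nm); im=cv2.imread(f"pics/{nm}0.png"); g=im.astype(int)
    px={"scene":[[199,161],[226.5,162],[225.5,184],[198,183]],"side":[[356,312],[384.5,340],[379.5,288],[407,312]]}[nm]
    print(nm,cast(q,px,z).round(3))
    w=im
px=[[57,170],[122,164],[154,231],[93,236]]
print("wrist",cast(p,px,.06).round(3))
```

```text
corners [[ 0.4314 -0.2375  0.07  ]
 [ 0.3925  0.2344  0.07  ]
 [ 0.638   0.2558  0.07  ]]
0.47349639061213716 0.2464449060887287
plate proj [[448.34262532 210.1745286 ]]
dials [[ 0.475 -0.164  0.09 ]
 [ 0.466 -0.066  0.09 ]]
scene [[ 0.464 -0.453  0.06 ]
 [ 0.459 -0.348  0.06 ]
 [ 0.56  -0.329  0.06 ]
 [ 0.565 -0.43   0.06 ]]
side [[ 0.465 -0.347  0.06 ]
 [ 0.469 -0.451  0.06 ]
 [ 0.566 -0.327  0.06 ]
 [ 0.572 -0.427  0.06 ]]
wrist [[ 0.467 -0.452  0.06 ]
 [ 0.458 -0.353  0.06 ]
 [ 0.566 -0.326  0.06 ]
 [ 0.575 -0.425  0.06 ]]
```

>>> arm_command(
  fingers=[-1,-1,-1,-1,-1,-1,-1,-1],
  travel=[
    [0.34,-0.86,0],
    [0.34,-0.86,0],
    [0.34,-0.86,0],
    [0.34,-0.86,0],
    [0.34,-0.86,0],
    [0.34,-0.86,0],
    [0.34,-0.86,0],
    [0.34,-0.86,0],
  ],
  angular=[
    [0,0,0],
    [0,0,0],
    [0,0,0],
    [0,0,0],
    [0,0,0],
    [0,0,0],
    [0,0,0],
    [0,0,0],
  ],
)

```text
time_s: 5.0
eef_pos: [0.5111, -0.1898, 0.3271]
tool_rot: [-0.003, 1.0, 0.0, -0.0]
force: [-0.0, 1.4, -0.9]
finger_gap: 1.002
grip_force: 0.0
```

>>> arm_command(
  fingers=[-1,-1,-1,-1,-1,-1,-1,-1],
  travel=[
    [0.34,-0.86,-0.9],
    [0.34,-0.86,-0.9],
    [0.34,-0.86,-0.9],
    [0.34,-0.86,-0.9],
    [0.34,-0.86,-0.9],
    [0.34,-0.86,-0.9],
    [0.34,-0.86,-0.9],
    [0.34,-0.86,-0.9],
  ],
  angular=[
    [0,0,0],
    [0,0,0],
    [0,0,0],
    [0,0,0],
    [0,0,0],
    [0,0,0],
    [0,0,0],
    [0,0,0],
  ],
)

```text
time_s: 5.8
eef_pos: [0.5657, -0.3272, 0.182]
tool_rot: [-0.003, 1.0, 0.0, -0.0]
force: [1.0, 0.6, 0.3]
finger_gap: 0.999
grip_force: 0.0
```

>>> arm_command(
  fingers=[-1,-1],
  travel=[
    [0,0,0],
    [0,0,0],
  ],
  angular=[
    [0,0,0],
    [0,0,0],
  ],
)

```text
time_s: 6.0
eef_pos: [0.5649, -0.327, 0.1827]
tool_rot: [-0.002, 1.0, 0.0, -0.001]
force: [0.4, -0.3, 0.1]
finger_gap: 1.001
grip_force: 0.0
```

Run:
```python
from h import *
im,p=shot("wrist","w2")
print(proj(p,[[.564,-.328,.06],[.461,-.349,.06],[.465,-.452,.06]]))
```

```text
[[325.17315347 190.70044169]
 [301.46953836  77.12202399]
 [183.79906188  81.50553332]]
```

View pics/w2.png

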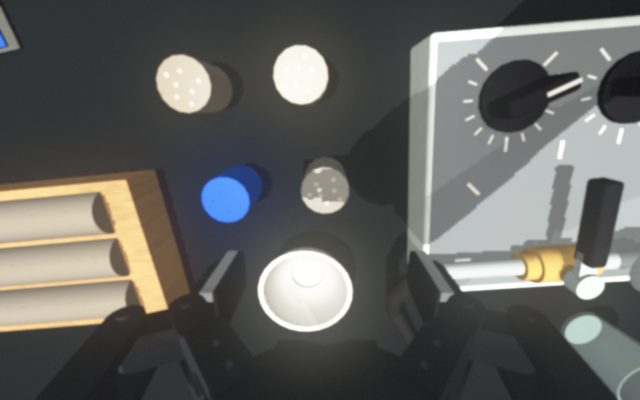

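>>> arm_command(
  fingers=[-1,-1,-1,-1,-1,-1,-1,-1],
  travel=[
    [0,0,-1],
    [0,0,-1],
    [0,0,-1],
    [0,0,-1],
    [0,0,-1],
    [0,0,-1],
    [0,0,-1],
    [0,0,-0.8],
  ],
  angular=[
    [0,0,0],
    [0,0,0],
    [0,0,0],
    [0,0,0],
    [0,0,0],
    [0,0,0],
    [0,0,0],
    [0,0,0],
  ],
)

```text
time_s: 6.85
eef_pos: [0.5656, -0.3264, 0.0271]
tool_rot: [-0.003, 1.0, 0.0, 0.0]
force: [0.3, -1.2, 0.1]
finger_gap: 1.003
grip_force: 0.0
```

>>> arm_command(
  fingers=[-1,1,1,1,1,1,1,1],
  travel=[
    [0,0,-0.6],
    [0,0,-0.1],
    [0,0,0],
    [0,0,0],
    [0,0,0],
    [0,0,0],
    [0,0,0],
    [0,0,0],
  ],
  angular=[
    [0,0,0],
    [0,0,0],
    [0,0,0],
    [0,0,0],
    [0,0,0],
    [0,0,0],
    [0,0,0],
    [0,0,0],
  ],
  newtons=60,
)

```text
time_s: 7.65
eef_pos: [0.5656, -0.3279, 0.0144]
tool_rot: [-0.002, 1.0, -0.0, 0.001]
force: [-1.1, 1.3, 7.3]
finger_gap: 0.547
grip_force: 61.9
```

>>> arm_command(
  fingers=[1,1,1,1,1,1,1,1],
  travel=[
    [0,0,0.6],
    [0,0,1],
    [0,0,1],
    [0,0,1],
    [0,0,1],
    [0,0,1],
    [0,0,1],
    [0,0,1],
  ],
  angular=[
    [0,0,0],
    [0,0,0],
    [0,0,0],
    [0,0,0],
    [0,0,0],
    [0,0,0],
    [0,0,0],
    [0,0,0],
  ],
)

```text
time_s: 8.45
eef_pos: [0.5647, -0.3275, 0.167]
tool_rot: [-0.002, 1.0, -0.0, 0.0]
force: [-0.0, -1.2, -1.9]
finger_gap: 0.552
grip_force: 62.1
```

>>> arm_command(
  fingers=[1,1,1,1,1,1,1,1],
  travel=[
    [0.04,0.955,0.5],
    [0.04,0.955,0.5],
    [0.04,0.955,0],
    [0.04,0.955,0],
    [0.04,0.955,0],
    [0.04,0.955,0],
    [0.04,0.955,0],
    [0.04,0.955,0],
  ],
  angular=[
    [0,0,0],
    [0,0,0],
    [0,0,0],
    [0,0,0],
    [0,0,0],
    [0,0,0],
    [0,0,0],
    [0,0,0],
  ],
)

```text
time_s: 9.25
eef_pos: [0.5711, -0.174, 0.1861]
tool_rot: [-0.002, 1.0, 0.0, 0.0]
force: [0.5, -0.1, -2.5]
finger_gap: 0.55
grip_force: 62.2
```

>>> arm_command(
  fingers=[1,1,1,1,1,1,1,1],
  travel=[
    [0,0.955,0],
    [0,0.955,0],
    [0,0.955,0],
    [0,0.955,0],
    [0,0.955,0],
    [0,0.955,0],
    [0,0.955,0],
    [0,0.955,0],
  ],
  angular=[
    [0,0,0],
    [0,0,0],
    [0,0,0],
    [0,0,0],
    [0,0,0],
    [0,0,0],
    [0,0,0],
    [0,0,0],
  ],
)

```text
time_s: 10.05
eef_pos: [0.5711, -0.0213, 0.1861]
tool_rot: [-0.002, 1.0, 0.0, 0.0]
force: [0.9, -0.5, -2.5]
finger_gap: 0.553
grip_force: 62.2
```

>>> arm_command(
  fingers=[1,1,1,1,1,1,1,1],
  travel=[
    [0,0.955,0],
    [0,0.955,0],
    [0,0.955,0],
    [0,0.955,0],
    [0,0.955,0],
    [0,0.955,0],
    [0,0.955,0],
    [0,0.955,0],
  ],
  angular=[
    [0,0,0],
    [0,0,0],
    [0,0,0],
    [0,0,0],
    [0,0,0],
    [0,0,0],
    [0,0,0],
    [0,0,0],
  ],
)

```text
time_s: 10.85
eef_pos: [0.5711, 0.1314, 0.1861]
tool_rot: [-0.002, 1.0, 0.0, 0.0]
force: [0.2, -0.1, -2.7]
finger_gap: 0.552
grip_force: 62.2
```

>>> arm_command(
  fingers=[1,1],
  travel=[
    [0,0,0],
    [0,0,0],
  ],
  angular=[
    [0,0,0],
    [0,0,0],
  ],
)

```text
time_s: 11.05
eef_pos: [0.5712, 0.1308, 0.1858]
tool_rot: [-0.002, 1.0, -0.0, 0.0]
force: [-0.5, -0.8, -3.1]
finger_gap: 0.552
grip_force: 62.3
```

Run:
```python
from h import *
im,p=shot("wrist","w3")
q,_=shot("side","s3"),0
P=[.522,.130]; t=np.linspace(0,6.283,49)
pts=np.c_[P[0]+.112*np.cos(t),P[1]+.112*np.sin(t),0*t+.078]
for u in proj(p,pts): cv2.circle(im,(int(u[0]),int(u[1])),1,(0,255,0),-1)
s=q[0]
for u in proj(q[1],pts): cv2.circle(s,(int(u[0]),int(u[1])),0,(0,255,0),-1)
cv2.imwrite("pics/w3o.png",np.hstack([cv2.resize(im,(480,300)),cv2.resize(s[120:330,170:410],(320,300),interpolation=cv2.INTER_AREA)]))
```

```text
(no output)
```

View pics/w3o.png

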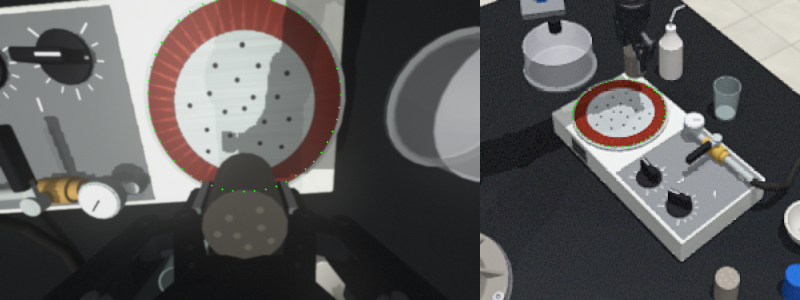

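>>> arm_command(
  fingers=[1,1,1,1,1,1,1,1],
  travel=[
    [0,0,-0.9],
    [0,0,-0.9],
    [0,0,-0.9],
    [0,0,-0.9],
    [0,0,-0.6],
    [0,0,-0.4],
    [0,0,0],
    [0,0,0],
  ],
  angular=[
    [0,0,0],
    [0,0,0],
    [0,0,0],
    [0,0,0],
    [0,0,0],
    [0,0,0],
    [0,0,0],
    [0,0,0],
  ],
)

```text
time_s: 11.95
eef_pos: [0.5717, 0.1306, 0.0936]
tool_rot: [-0.002, 1.0, 0.0, 0.0]
force: [-0.2, 0.4, -1.9]
finger_gap: 0.55
grip_force: 63.0
```

>>> arm_command(
  fingers=[-0.5,-0.5,-0.5,-0.5,-0.5,-0.5,-0.5,-0.5],
  travel=[
    [0,0,0],
    [0,0,0],
    [0,0,0],
    [0,0,0.7],
    [0,0,1],
    [0,0,1],
    [0,0,1],
    [0,0,1],
  ],
  angular=[
    [0,0,0],
    [0,0,0],
    [0,0,0],
    [0,0,0],
    [0,0,0],
    [0,0,0],
    [0,0,0],
    [0,0,0],
  ],
)

```text
time_s: 12.75
eef_pos: [0.5715, 0.1307, 0.1893]
tool_rot: [-0.002, 1.0, 0.0, 0.0]
force: [1.1, 0.1, 0.5]
finger_gap: 0.75
grip_force: 0.0
```

>>> arm_command(
  fingers=[-1,-1,-1,-1,-1,-1,-1,-1],
  travel=[
    [-0.23,-1,0],
    [-0.23,-1,0],
    [-0.23,-1,0],
    [-0.23,-1,0],
    [-0.23,-1,0],
    [-0.23,-1,0],
    [-0.23,-1,0],
    [-0.23,-1,0],
  ],
  angular=[
    [0,0,0],
    [0,0,0],
    [0,0,0],
    [0,0,0],
    [0,0,0],
    [0,0,0],
    [0,0,0],
    [0,0,0],
  ],
)

```text
time_s: 13.55
eef_pos: [0.5333, -0.0315, 0.1869]
tool_rot: [-0.001, 1.0, -0.0, -0.001]
force: [-0.4, -0.3, -0.1]
finger_gap: 1.005
grip_force: 0.0
```

>>> arm_command(
  fingers=[-1,-1,-1,-1,-1,-1,-1,-1],
  travel=[
    [-0.23,-1,0],
    [-0.23,-1,0],
    [-0.23,-1,0],
    [-0.23,-1,0],
    [-0.23,-1,0],
    [-0.23,-1,0],
    [-0.23,-1,0],
    [-0.23,-1,0],
  ],
  angular=[
    [0,0,0],
    [0,0,0],
    [0,0,0],
    [0,0,0],
    [0,0,0],
    [0,0,0],
    [0,0,0],
    [0,0,0],
  ],
)

```text
time_s: 14.35
eef_pos: [0.4961, -0.1911, 0.1869]
tool_rot: [-0.001, 1.0, 0.0, -0.001]
force: [0.3, -0.7, -0.3]
finger_gap: 1.0
grip_force: 0.0
```

>>> arm_command(
  fingers=[-1,-1,-1,-1,-1,-1,-1,-1],
  travel=[
    [-0.23,-1,0],
    [-0.23,-1,0],
    [-0.23,-1,0],
    [-0.23,-1,0],
    [-0.23,-1,0],
    [-0.23,-1,0],
    [-0.23,-1,0],
    [-0.23,-1,0],
  ],
  angular=[
    [0,0,0],
    [0,0,0],
    [0,0,0],
    [0,0,0],
    [0,0,0],
    [0,0,0],
    [0,0,0],
    [0,0,0],
  ],
)

```text
time_s: 15.15
eef_pos: [0.459, -0.3508, 0.1869]
tool_rot: [-0.001, 1.0, 0.0, -0.001]
force: [0.4, 0.3, -0.2]
finger_gap: 0.998
grip_force: 0.0
```

>>> arm_command(
  fingers=[-1],
  travel=[
    [0,0,0],
  ],
  angular=[
    [0,0,0],
  ],
)

```text
time_s: 15.25
eef_pos: [0.4582, -0.3525, 0.1871]
tool_rot: [0.0, 1.0, -0.001, -0.001]
force: [0.3, -0.8, 1.0]
finger_gap: 1.0
grip_force: 0.0
```

```bash
cat > cores.py <<'E'
from h import *
import sys
# core blobs in side/scene: grey-brown pixels on the bench right of the dryer; whole-blob centroid ~ z 0.035..0.045
def bench(nm,im,p):
    g=im.astype(int); V=g.max(2); m=(V>55)&(g[:,:,2]>=g[:,:,0])
    out=[]
    for b in blobs(m,60):
        X=cast(p,[b[1],b[2]],.04)[0]
        if .38<X[0]<.64 and -.6<X[1]<-.25: out.append((int(b[0]),round(b[1]),round(b[2]),*X[:2].round(3)))
    return out
if __name__=="__main__":
    for nm in("scene","side"):
        im,p=shot(nm,f"{nm}_{sys.argv[1]}"); print(nm,bench(nm,im,p))
    im,p=shot("wrist",f"wrist_{sys.argv[1]}")
    g=im.astype(int); m=(g.max(2)>110)&(g[:,:,2]>=g[:,:,0]-3)
    for b in blobs(m,400):
        print("wrist",b[0],round(b[1]),round(b[2]),cast(p,[b[1],b[2]],.06)[0][:2].round(3))
E
python3 cores.py a
python3 - <<'E'
import sys; sys.path.insert(0,'.')
from cores import *
for nm in("scene","side"): print(bench(nm,cv2.imread(f"pics/{nm}0.png"),pose(nm)))
E
```

```text
scene [(256, 227, 166, np.float64(0.463), np.float64(-0.349)), (254, 195, 169, np.float64(0.489), np.float64(-0.469))]
side [(470, 355, 320, np.float64(0.456), np.float64(-0.354)), (523, 394, 347, np.float64(0.484), np.float64(-0.473))]
wrist 1086 31 70 [ 0.35  -0.609]
wrist 23953 530 228 [ 0.5   -0.137]
wrist 2078 326 187 [ 0.456 -0.35 ]
wrist 2042 212 212 [ 0.483 -0.467]
wrist 16512 75 308 [ 0.601 -0.639]
wrist 1389 325 332 [ 0.636 -0.351]
wrist 561 167 375 [ 0.704 -0.551]
[(260, 200, 166, np.float64(0.47), np.float64(-0.452)), (264, 227, 166, np.float64(0.462), np.float64(-0.349)), (275, 226, 189, np.float64(0.567), np.float64(-0.328))]
[(432, 378, 295, np.float64(0.56), np.float64(-0.333)), (472, 355, 320, np.float64(0.456), np.float64(-0.354)), (524, 383, 347, np.float64(0.463), np.float64(-0.456))]
```

>>> arm_command(
  fingers=[-1,-1,-1,-1,-1,-1,-1,-1],
  travel=[
    [0,0.1,-1],
    [0,0,-1],
    [0,0,-1],
    [0,0,-1],
    [0,0,-1],
    [0,0,-1],
    [0,0,-1],
    [0,0,-1],
  ],
  angular=[
    [0,0,0],
    [0,0,0],
    [0,0,0],
    [0,0,0],
    [0,0,0],
    [0,0,0],
    [0,0,0],
    [0,0,0],
  ],
)

```text
time_s: 16.2
eef_pos: [0.461, -0.3461, 0.0264]
tool_rot: [-0.003, 1.0, 0.0, -0.0]
force: [0.5, -0.2, 0.1]
finger_gap: 1.0
grip_force: 0.0
```

>>> arm_command(
  fingers=[-1,1,1,1,1,1,1,1],
  travel=[
    [0,0,-0.6],
    [0,0,0],
    [0,0,0],
    [0,0,0],
    [0,0,0],
    [0,0,0],
    [0,0,0],
    [0,0,0],
  ],
  angular=[
    [0,0,0],
    [0,0,0],
    [0,0,0],
    [0,0,0],
    [0,0,0],
    [0,0,0],
    [0,0,0],
    [0,0,0],
  ],
  newtons=60,
)

```text
time_s: 17.0
eef_pos: [0.4615, -0.3476, 0.0165]
tool_rot: [-0.002, 1.0, -0.0, 0.001]
force: [-1.9, 1.0, 6.4]
finger_gap: 0.549
grip_force: 61.1
```

>>> arm_command(
  fingers=[1,1,1,1,1,1,1,1],
  travel=[
    [0,0,0.6],
    [0,0,1],
    [0,0,1],
    [0,0,1],
    [0,0,1],
    [0,0,1],
    [0,0,1],
    [0,0,1],
  ],
  angular=[
    [0,0,0],
    [0,0,0],
    [0,0,0],
    [0,0,0],
    [0,0,0],
    [0,0,0],
    [0,0,0],
    [0,0,0],
  ],
)

```text
time_s: 17.8
eef_pos: [0.4608, -0.347, 0.1692]
tool_rot: [-0.002, 1.0, -0.0, 0.0]
force: [0.1, -0.2, -3.0]
finger_gap: 0.549
grip_force: 62.1
```

>>> arm_command(
  fingers=[1,1,1,1,1,1,1,1],
  travel=[
    [0.077,0.9,0.5],
    [0.077,0.9,0.5],
    [0.077,0.9,0],
    [0.077,0.9,0],
    [0.077,0.9,0],
    [0.077,0.9,0],
    [0.077,0.9,0],
    [0.077,0.9,0],
  ],
  angular=[
    [0,0,0],
    [0,0,0],
    [0,0,0],
    [0,0,0],
    [0,0,0],
    [0,0,0],
    [0,0,0],
    [0,0,0],
  ],
)

```text
time_s: 18.6
eef_pos: [0.4731, -0.2024, 0.1882]
tool_rot: [-0.002, 1.0, 0.0, 0.0]
force: [0.4, -0.0, -2.5]
finger_gap: 0.54
grip_force: 62.2
```

>>> arm_command(
  fingers=[1,1,1,1,1,1,1,1],
  travel=[
    [0.077,0.9,0],
    [0.077,0.9,0],
    [0.077,0.9,0],
    [0.077,0.9,0],
    [0.077,0.9,0],
    [0.077,0.9,0],
    [0.077,0.9,0],
    [0.077,0.9,0],
  ],
  angular=[
    [0,0,0],
    [0,0,0],
    [0,0,0],
    [0,0,0],
    [0,0,0],
    [0,0,0],
    [0,0,0],
    [0,0,0],
  ],
)

```text
time_s: 19.4
eef_pos: [0.4854, -0.0585, 0.1882]
tool_rot: [-0.002, 1.0, 0.0, 0.0]
force: [-0.0, 0.2, -2.7]
finger_gap: 0.549
grip_force: 62.2
```

>>> arm_command(
  fingers=[1,1,1,1,1,1,1,1],
  travel=[
    [0.077,0.9,0],
    [0.077,0.9,0],
    [0.077,0.9,0],
    [0.077,0.9,0],
    [0.077,0.9,0],
    [0.077,0.9,0],
    [0.077,0.9,0],
    [0.077,0.9,0],
  ],
  angular=[
    [0,0,0],
    [0,0,0],
    [0,0,0],
    [0,0,0],
    [0,0,0],
    [0,0,0],
    [0,0,0],
    [0,0,0],
  ],
)

```text
time_s: 20.2
eef_pos: [0.4978, 0.0854, 0.1882]
tool_rot: [-0.002, 1.0, 0.0, 0.0]
force: [-0.8, 1.0, -2.5]
finger_gap: 0.55
grip_force: 62.2
```

>>> arm_command(
  fingers=[1,1],
  travel=[
    [0,0,0],
    [0,0,0],
  ],
  angular=[
    [0,0,0],
    [0,0,0],
  ],
)

```text
time_s: 20.4
eef_pos: [0.4978, 0.0848, 0.1879]
tool_rot: [-0.002, 1.0, 0.0, 0.0]
force: [-0.0, -0.4, -3.0]
finger_gap: 0.548
grip_force: 62.4
```

>>> arm_command(
  fingers=[1,1,1,1,1,1,1,1],
  travel=[
    [0,0,-0.9],
    [0,0,-0.9],
    [0,0,-0.9],
    [0,0,-0.9],
    [0,0,-0.6],
    [0,0,-0.38],
    [0,0,0],
    [0,0,0],
  ],
  angular=[
    [0,0,0],
    [0,0,0],
    [0,0,0],
    [0,0,0],
    [0,0,0],
    [0,0,0],
    [0,0,0],
    [0,0,0],
  ],
)

```text
time_s: 21.2
eef_pos: [0.4982, 0.0847, 0.0962]
tool_rot: [-0.002, 1.0, 0.0, 0.0]
force: [0.1, 0.2, -3.0]
finger_gap: 0.549
grip_force: 62.5
```

>>> arm_command(
  fingers=[-0.5,-0.5,-0.5,-0.5,-0.5,-0.5,-0.5,-0.5],
  travel=[
    [0,0,0],
    [0,0,0],
    [0,0,0],
    [0,0,0.7],
    [0,0,1],
    [0,0,1],
    [0,0,1],
    [0,0,1],
  ],
  angular=[
    [0,0,0],
    [0,0,0],
    [0,0,0],
    [0,0,0],
    [0,0,0],
    [0,0,0],
    [0,0,0],
    [0,0,0],
  ],
)

```text
time_s: 22.0
eef_pos: [0.498, 0.0846, 0.1916]
tool_rot: [-0.002, 1.0, 0.0, 0.0]
force: [0.6, 1.0, -0.6]
finger_gap: 0.75
grip_force: 0.0
```

>>> arm_command(
  fingers=[-1,-1,-1,-1,-1,-1,-1,-1],
  travel=[
    [-0.02,-1,0],
    [-0.02,-1,0],
    [-0.02,-1,0],
    [-0.02,-1,0],
    [-0.02,-1,0],
    [-0.02,-1,0],
    [-0.02,-1,0],
    [-0.02,-1,0],
  ],
  angular=[
    [0,0,0],
    [0,0,0],
    [0,0,0],
    [0,0,0],
    [0,0,0],
    [0,0,0],
    [0,0,0],
    [0,0,0],
  ],
)

```text
time_s: 22.8
eef_pos: [0.4947, -0.0761, 0.1908]
tool_rot: [-0.002, 1.0, 0.0, 0.0]
force: [-0.4, -0.1, 0.7]
finger_gap: 1.002
grip_force: 0.0
```

>>> arm_command(
  fingers=[-1,-1,-1,-1,-1,-1,-1,-1],
  travel=[
    [-0.02,-1,0],
    [-0.02,-1,0],
    [-0.02,-1,0],
    [-0.02,-1,0],
    [-0.02,-1,0],
    [-0.02,-1,0],
    [-0.02,-1,0],
    [-0.02,-1,0],
  ],
  angular=[
    [0,0,0],
    [0,0,0],
    [0,0,0],
    [0,0,0],
    [0,0,0],
    [0,0,0],
    [0,0,0],
    [0,0,0],
  ],
)

```text
time_s: 23.6
eef_pos: [0.4915, -0.236, 0.1908]
tool_rot: [-0.002, 1.0, -0.0, 0.0]
force: [0.1, 0.0, 0.7]
finger_gap: 0.999
grip_force: 0.0
```

>>> arm_command(
  fingers=[-1,-1,-1,-1,-1,-1,-1,-1],
  travel=[
    [-0.02,-1,0],
    [-0.02,-1,0],
    [-0.02,-1,0],
    [-0.02,-1,0],
    [-0.02,-1,0],
    [-0.02,-1,0],
    [-0.02,-1,0],
    [-0.02,-1,0],
  ],
  angular=[
    [0,0,0],
    [0,0,0],
    [0,0,0],
    [0,0,0],
    [0,0,0],
    [0,0,0],
    [0,0,0],
    [0,0,0],
  ],
)

```text
time_s: 24.4
eef_pos: [0.4883, -0.3959, 0.1909]
tool_rot: [-0.002, 1.0, -0.0, 0.0]
force: [0.1, 0.7, -0.4]
finger_gap: 1.002
grip_force: 0.0
```

>>> arm_command(
  fingers=[-1,-1,-1,-1,-1],
  travel=[
    [-0.02,-1,0],
    [-0.02,-1,0],
    [-0.02,-1,0],
    [0,-0.6,0],
    [0,0,0],
  ],
  angular=[
    [0,0,0],
    [0,0,0],
    [0,0,0],
    [0,0,0],
    [0,0,0],
  ],
)

```text
time_s: 24.9
eef_pos: [0.4865, -0.4686, 0.1905]
tool_rot: [-0.001, 1.0, -0.001, -0.0]
force: [-0.5, 0.3, -0.2]
finger_gap: 1.0
grip_force: 0.0
```

```bash
python3 cores.py b
```

```text
scene [(250, 195, 169, np.float64(0.49), np.float64(-0.469))]
side [(516, 394, 347, np.float64(0.484), np.float64(-0.473))]
wrist 20823 572 230 [ 0.531 -0.206]
wrist 29119 118 289 [ 0.607 -0.703]
wrist 1830 323 189 [ 0.486 -0.47 ]
wrist 2028 398 327 [ 0.659 -0.38 ]
```

View pics/wrist_b.png

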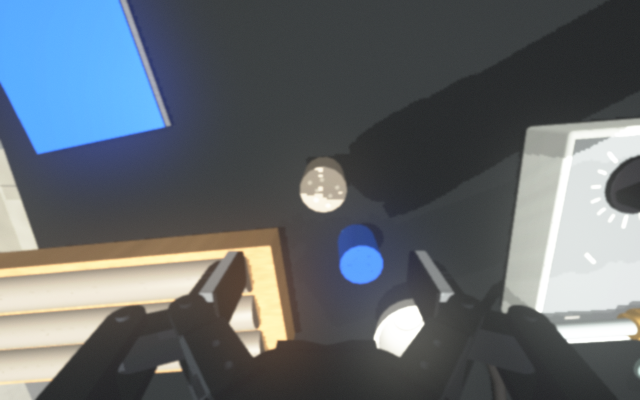

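>>> arm_command(
  fingers=[-1,-1,-1,-1,-1,-1,-1,-1],
  travel=[
    [0,-0.05,-1],
    [0,0,-1],
    [0,0,-1],
    [0,0,-1],
    [0,0,-1],
    [0,0,-1],
    [0,0,-1],
    [0,0,-1],
  ],
  angular=[
    [0,0,0],
    [0,0,0],
    [0,0,0],
    [0,0,0],
    [0,0,0],
    [0,0,0],
    [0,0,0],
    [0,0,0],
  ],
)

```text
time_s: 25.85
eef_pos: [0.4878, -0.4669, 0.0292]
tool_rot: [-0.003, 1.0, 0.0, 0.0]
force: [0.2, -0.9, 0.6]
finger_gap: 0.999
grip_force: 0.0
```

>>> arm_command(
  fingers=[-1,1,1,1,1,1,1,1],
  travel=[
    [0,0,-0.7],
    [0,0,0],
    [0,0,0],
    [0,0,0],
    [0,0,0],
    [0,0,0],
    [0,0,0],
    [0,0,0],
  ],
  angular=[
    [0,0,0],
    [0,0,0],
    [0,0,0],
    [0,0,0],
    [0,0,0],
    [0,0,0],
    [0,0,0],
    [0,0,0],
  ],
  newtons=60,
)

```text
time_s: 26.65
eef_pos: [0.4877, -0.4687, 0.0171]
tool_rot: [-0.002, 1.0, -0.001, 0.001]
force: [-0.5, 0.4, 8.1]
finger_gap: 0.545
grip_force: 61.8
```

>>> arm_command(
  fingers=[1,1,1,1,1,1,1,1],
  travel=[
    [0,0,0.6],
    [0,0,1],
    [0,0,1],
    [0,0,1],
    [0,0,1],
    [0,0,1],
    [0,0,1],
    [0,0,1],
  ],
  angular=[
    [0,0,0],
    [0,0,0],
    [0,0,0],
    [0,0,0],
    [0,0,0],
    [0,0,0],
    [0,0,0],
    [0,0,0],
  ],
)

```text
time_s: 27.45
eef_pos: [0.4869, -0.468, 0.1695]
tool_rot: [-0.002, 1.0, -0.0, 0.0]
force: [0.2, -0.4, -3.2]
finger_gap: 0.549
grip_force: 62.1
```

>>> arm_command(
  fingers=[1,1,1,1,1,1,1,1],
  travel=[
    [0,1,0.5],
    [0,1,0.5],
    [0,1,0],
    [0,1,0],
    [0,1,0],
    [0,1,0],
    [0,1,0],
    [0,1,0],
  ],
  angular=[
    [0,0,0],
    [0,0,0],
    [0,0,0],
    [0,0,0],
    [0,0,0],
    [0,0,0],
    [0,0,0],
    [0,0,0],
  ],
)

```text
time_s: 28.25
eef_pos: [0.4868, -0.3073, 0.1885]
tool_rot: [-0.002, 1.0, 0.0, 0.0]
force: [0.3, 0.5, -2.0]
finger_gap: 0.549
grip_force: 62.3
```

>>> arm_command(
  fingers=[1,1,1,1,1,1,1,1],
  travel=[
    [0,1,0],
    [0,1,0],
    [0,1,0],
    [0,1,0],
    [0,1,0],
    [0,1,0],
    [0,1,0],
    [0,1,0],
  ],
  angular=[
    [0,0,0],
    [0,0,0],
    [0,0,0],
    [0,0,0],
    [0,0,0],
    [0,0,0],
    [0,0,0],
    [0,0,0],
  ],
)

```text
time_s: 29.05
eef_pos: [0.4869, -0.1474, 0.1885]
tool_rot: [-0.002, 1.0, 0.0, 0.0]
force: [0.4, 0.1, -2.0]
finger_gap: 0.55
grip_force: 62.3
```

>>> arm_command(
  fingers=[1,1,1,1,1,1,1,1],
  travel=[
    [0,1,0],
    [0,1,0],
    [0,1,0],
    [0,1,0],
    [0,1,0],
    [0,1,0],
    [0,1,0],
    [0,1,0],
  ],
  angular=[
    [0,0,0],
    [0,0,0],
    [0,0,0],
    [0,0,0],
    [0,0,0],
    [0,0,0],
    [0,0,0],
    [0,0,0],
  ],
)

```text
time_s: 29.85
eef_pos: [0.4869, 0.0125, 0.1885]
tool_rot: [-0.002, 1.0, 0.0, 0.0]
force: [-0.5, -0.5, -2.5]
finger_gap: 0.544
grip_force: 62.3
```

>>> arm_command(
  fingers=[1,1,1,1,1,1,1,1],
  travel=[
    [0.07,1,0],
    [0.07,1,0],
    [0.07,1,0],
    [0.07,1,0],
    [0.07,1,0],
    [0.07,1,0],
    [0.07,1,0],
    [0.07,1,0],
  ],
  angular=[
    [0,0,0],
    [0,0,0],
    [0,0,0],
    [0,0,0],
    [0,0,0],
    [0,0,0],
    [0,0,0],
    [0,0,0],
  ],
)

```text
time_s: 30.65
eef_pos: [0.4983, 0.1724, 0.1886]
tool_rot: [-0.002, 1.0, 0.0, 0.0]
force: [-0.8, -0.0, -2.8]
finger_gap: 0.55
grip_force: 62.3
```

>>> arm_command(
  fingers=[1,1,1],
  travel=[
    [0,0.3,0],
    [0,0,0],
    [0,0,0],
  ],
  angular=[
    [0,0,0],
    [0,0,0],
    [0,0,0],
  ],
)

```text
time_s: 30.95
eef_pos: [0.4983, 0.1769, 0.188]
tool_rot: [-0.002, 1.0, -0.0, -0.0]
force: [0.1, 0.1, -2.4]
finger_gap: 0.548
grip_force: 62.4
```

Run:
```python
from h import *
im,p=shot("wrist","w5")
s,q=shot("side","s5")
cs=[[.5717,.1306],[.498,.0847],[.498,.176]]
t=np.linspace(0,6.283,40)
for img,pp in((im,p),(s,q)):
  for c in cs:
    for u in proj(pp,np.c_[c[0]+.024*np.cos(t),c[1]+.024*np.sin(t),0*t+.138]): cv2.circle(img,(int(u[0]),int(u[1])),0,(0,255,0),-1)
cv2.imwrite("pics/w5o.png",np.hstack([cv2.resize(im,(480,300)),cv2.resize(s[140:245,215:327],(320,300))]))
```

```text
(no output)
```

View pics/w5o.png

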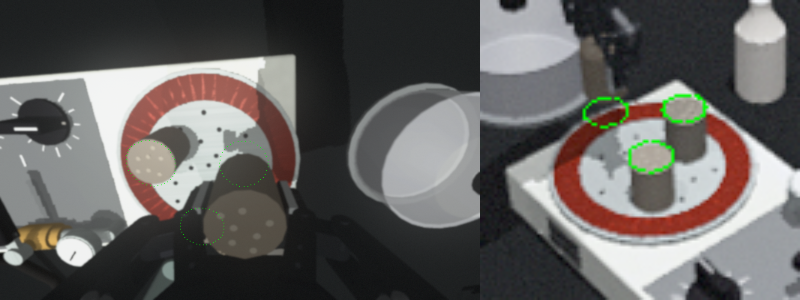

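>>> arm_command(
  fingers=[1,1,1,1,1,1,1,1],
  travel=[
    [0,0,-0.9],
    [0,0,-0.9],
    [0,0,-0.9],
    [0,0,-0.9],
    [0,0,-0.6],
    [0,0,-0.38],
    [0,0,0],
    [0,0,0],
  ],
  angular=[
    [0,0,0],
    [0,0,0],
    [0,0,0],
    [0,0,0],
    [0,0,0],
    [0,0,0],
    [0,0,0],
    [0,0,0],
  ],
)

```text
time_s: 31.85
eef_pos: [0.4986, 0.1777, 0.0964]
tool_rot: [-0.002, 1.0, 0.0, 0.0]
force: [-0.2, 0.1, -2.3]
finger_gap: 0.55
grip_force: 62.5
```

>>> arm_command(
  fingers=[-0.5,-0.5,-0.5,-0.5,-0.5,-0.5,-0.5,-0.5],
  travel=[
    [0,0,0],
    [0,0,0],
    [0,0,0],
    [0,0,0.7],
    [0,0,1],
    [0,0,1],
    [0,0,1],
    [0,0,1],
  ],
  angular=[
    [0,0,0],
    [0,0,0],
    [0,0,0],
    [0,0,0],
    [0,0,0],
    [0,0,0],
    [0,0,0],
    [0,0,0],
  ],
)

```text
time_s: 32.65
eef_pos: [0.4985, 0.1777, 0.192]
tool_rot: [-0.002, 1.0, 0.0, 0.0]
force: [0.2, -0.2, -0.7]
finger_gap: 0.747
grip_force: 0.0
```

>>> arm_command(
  fingers=[-1,-1,-1,-1,-1,-1,-1,-1],
  travel=[
    [0,0,1],
    [0,0.5,1],
    [0,1,1],
    [0,1,1],
    [0,1,0.5],
    [0,1,0],
    [0,1,0],
    [0,1,0],
  ],
  angular=[
    [0,0,0],
    [0,0,0],
    [0,0,0],
    [0,0,0],
    [0,0,0],
    [0,0,0],
    [0,0,0],
    [0,0,0],
  ],
)

```text
time_s: 33.45
eef_pos: [0.498, 0.309, 0.2796]
tool_rot: [-0.002, 1.0, -0.0, -0.0]
force: [-0.1, -0.6, -0.1]
finger_gap: 0.999
grip_force: 0.0
```

>>> arm_command(
  fingers=[-1,-1,-1,-1,-1,-1,-1,-1],
  travel=[
    [0.2,1,0],
    [0.2,1,0],
    [0.2,1,0],
    [0.2,1,0],
    [0.2,1,0],
    [0.2,1,0],
    [0.2,1,0],
    [0,0,0],
  ],
  angular=[
    [0,0,0],
    [0,0,0],
    [0,0,0],
    [0,0,0],
    [0,0,0],
    [0,0,0],
    [0,0,0],
    [0,0,0],
  ],
)

```text
time_s: 34.25
eef_pos: [0.5254, 0.4511, 0.2783]
tool_rot: [-0.003, 1.0, -0.001, -0.001]
force: [-0.8, -0.4, 0.3]
finger_gap: 1.001
grip_force: 0.0
```

Run:
```python
from h import *
im,p=shot("wrist","w6")
s,q=shot("side","s6"); s2,q2=shot("scene","sc6")
cs=[[.5717,.1306],[.498,.0847],[.498,.176]]
t=np.linspace(0,6.283,40)
for img,pp in((s,q),(s2,q2)):
  for c in cs:
    for u in proj(pp,np.c_[c[0]+.024*np.cos(t),c[1]+.024*np.sin(t),0*t+.138]): cv2.circle(img,(int(u[0]),int(u[1])),0,(0,255,0),-1)
cv2.imwrite("pics/w6o.png",np.hstack([cv2.resize(im,(400,250)),cv2.resize(s[150:230,230:310],(200,250)),cv2.resize(s2[145:225,310:390],(200,250))]))
```

```text
(no output)
```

View pics/w6o.png

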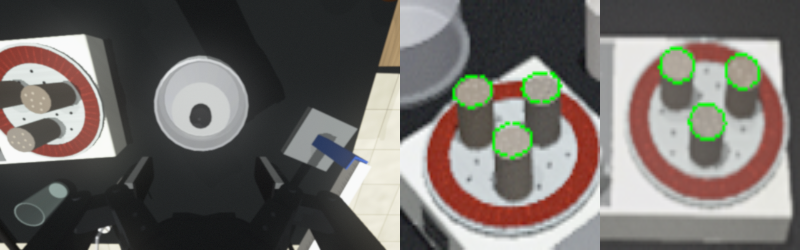

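Run:
```python
from h import *
p=pose("wrist"); im=cv2.imread("pics/w6.png"); g=im.max(2)
for b in blobs((g<50)&(np.hypot(*(np.indices(g.shape)-np.array([184,320])[:,None,None]))<60),100):
    h=b[3]; ys,xs=np.where(h); print("dark",b[:3],xs.min(),xs.max(),ys.min(),ys.max(), cast(p,[b[1],b[2]],.147)[0].round(4))
m=(g>90)
for b in blobs(m,3000):
    if abs(b[1]-320)<60 and abs(b[2]-165)<60:
        X=cast(p,hull(b[3]),.01)[:,:2].astype(np.float32); print("jar",b[:3],cv2.fitEllipse(X),cv2.minEnclosingCircle(X))
for nm,f,c in(("scene","sc6",(446,180)),("side","s6",(226,139))):
    q=pose(nm); g=cv2.imread(f"pics/{f}.png").max(2)
    for b in blobs((g<60)&(np.hypot(*(np.indices(g.shape)-np.array(c[::-1])[:,None,None]))<14),20): print(nm,b[:3],cast(q,[b[1],b[2]],.139)[0].round(4))
print(env.get_state()["eef_pos"])
```

```text
jar (np.int32(17243), np.float64(321.45925882967003), np.float64(164.71124514295656)) ((0.5400069355964661, 0.4401320517063141), (0.22650325298309326, 0.23205901682376862), 89.771728515625) ((0.5388970375061035, 0.4399643540382385), 0.11682416498661041)
scene (np.int32(36), np.float64(450.5), np.float64(168.83333333333334)) [0.4754 0.4654 0.139 ]
scene (np.int32(99), np.float64(445.6666666666667), np.float64(179.21212121212122)) [0.5224 0.4449 0.139 ]
side (np.int32(167), np.float64(225.76646706586826), np.float64(135.10179640718562)) [0.528  0.4516 0.139 ]
[0.5263041  0.44742579 0.27933831]
```

Run:
```python
from h import *
p=pose("wrist"); im=cv2.imread("pics/w6.png"); g=im.max(2)
print(g[150:215:4,296:346:4])
for th in(70,85,100):
  for b in blobs((g<th)&(np.hypot(*(np.indices(g.shape)-np.array([184,320])[:,None,None]))<35),100):
    ys,xs=np.where(b[3]); print(th,b[:3],xs.min(),xs.max(),ys.min(),ys.max())
for c in([.525,.448],):
  for z in(.119,.155): print(z,proj(p,[[*c,z],[c[0]-.018,c[1],z],[c[0]+.018,c[1],z],[c[0],c[1]-.018,z],[c[0],c[1]+.018,z]]).round(1).tolist())
```

```text
[[209 209 209 208 209 209 210 209 209 210 209 209 209]
 [209 209 209 209 209 210 210 209 209 209 209 209 208]
 [208 209 209 209 209 209 209 209 210 210 208 209 209]
 [210 208 209 210 209 209 209 209 210 209 209 209 209]
 [209 208 209 209 199 140 104 113 182 208 209 210 209]
 [209 209 209 186  69  64  64  65  63 132 208 210 209]
 [208 209 207  79  64  70  69  70  66  64 170 210 209]
 [210 208 185  65  69  68  69  69  69  67 109 209 208]
 [209 208 140  65  67  68  68  69  67  68  81 207 209]
 [208 207  89  63  66  68  68  67  67  69  69 203 209]
 [208 208  94  63  65  72  76  67  68  66  74 204 209]
 [208 208 134  61  63  64  65  67  66  65 101 207 208]
 [209 209 202  86  72  73  69  64  65  68 186 209 208]
 [207 207 207 195 105  74  74  72  82 181 208 208 208]
 [207 208 208 208 207 195 180 192 207 208 208 207 208]
 [202 209 208 208 207 207 208 208 208 207 209 209 209]
 [175 179 192 207 209 209 208 208 209 210 209 200 180]]
70 (np.int32(743), np.float64(320.87617765814264), np.float64(184.5693135935397)) 305 336 168 201
85 (np.int32(961), np.float64(320.62851196670135), np.float64(185.34339229968782)) 304 336 167 203
100 (np.int32(1009), np.float64(320.59266600594646), np.float64(185.38057482656095)) 304 337 167 204
0.119 [[326.9, 180.7], [327.0, 164.7], [326.8, 196.2], [310.7, 180.7], [343.1, 180.8]]
0.155 [[327.0, 189.8], [327.0, 172.0], [326.9, 206.9], [308.8, 189.7], [345.2, 189.9]]
```

Run:
```python
from h import *
for k in range(3):
    im,p=shot("wrist"); g=im.max(2); print(env.get_state()["eef_pos"])
    for b in blobs((g<100)&(np.hypot(*(np.indices(g.shape)-np.array([184,320])[:,None,None]))<35),100):
        ys,xs=np.where(b[3]); u=[(xs.min()+xs.max())/2,(ys.min()+ys.max())/2]; print(u,cast(p,u,.139)[0].round(4))
```

```text
[0.52641746 0.44711073 0.279692  ]
[np.float64(324.5), np.float64(184.5)] [0.5239 0.4455 0.139 ]
[0.52645819 0.44705166 0.27995435]
[np.float64(324.5), np.float64(183.5)] [0.5231 0.4452 0.139 ]
[0.52646386 0.44714489 0.28014616]
[np.float64(325.0), np.float64(183.5)] [0.5232 0.4457 0.139 ]
```

>>> arm_command(
  fingers=[-1,-1,-1,-1,-1,-1,-1,-1],
  travel=[
    [-0.1,0,-1],
    [0,0,-1],
    [0,0,-1],
    [0,0,-1],
    [0,0,-1],
    [0,0,-1],
    [0,0,-1],
    [0,0,-1],
  ],
  angular=[
    [0,0,0],
    [0,0,0],
    [0,0,0],
    [0,0,0],
    [0,0,0],
    [0,0,0],
    [0,0,0],
    [0,0,0],
  ],
)

```text
time_s: 35.35
eef_pos: [0.5245, 0.4474, 0.1197]
tool_rot: [-0.002, 1.0, 0.0, 0.0]
force: [-0.2, 0.8, 0.1]
finger_gap: 1.002
grip_force: 0.0
```

>>> arm_command(
  fingers=[-1,-1,1,1,1,1,1,1],
  travel=[
    [0,0,0],
    [0,0,0],
    [0,0,0],
    [0,0,0],
    [0,0,0],
    [0,0,0],
    [0,0,0],
    [0,0,0],
  ],
  angular=[
    [0,0,0],
    [0,0,0],
    [0,0,0],
    [0,0,0],
    [0,0,0],
    [0,0,0],
    [0,0,0],
    [0,0,0],
  ],
  newtons=80,
)

```text
time_s: 36.15
eef_pos: [0.5247, 0.4478, 0.1211]
tool_rot: [-0.002, 1.0, 0.0, 0.0]
force: [-2.4, -3.4, 9.0]
finger_gap: 0.396
grip_force: 79.2
```

>>> arm_command(
  fingers=[1,1,1],
  travel=[
    [0,0,0],
    [0,0,0],
    [0,0,0],
  ],
  angular=[
    [0,0,0],
    [0,0,0],
    [0,0,0],
  ],
)

```text
time_s: 36.45
eef_pos: [0.5247, 0.4478, 0.1211]
tool_rot: [-0.002, 1.0, 0.0, 0.0]
force: [-1.0, -2.7, 9.0]
finger_gap: 0.403
grip_force: 79.2
```

>>> arm_command(
  fingers=[1,1,1,1,1,1,1,1],
  travel=[
    [0,0,0.5],
    [0,0,1],
    [0,0,1],
    [0,0,1],
    [0,0,1],
    [0,0,1],
    [0,0,1],
    [0,0,1],
  ],
  angular=[
    [0,0,0],
    [0,0,0],
    [0,0,0],
    [0,0,0],
    [0,0,0],
    [0,0,0],
    [0,0,0],
    [0,0,0],
  ],
)

```text
time_s: 37.25
eef_pos: [0.5239, 0.4476, 0.2709]
tool_rot: [-0.002, 1.0, -0.0, -0.0]
force: [0.7, 0.1, -6.5]
finger_gap: 0.405
grip_force: 80.4
```

>>> arm_command(
  fingers=[1,1,1,1,1,1,1,1],
  travel=[
    [0,0,0.7],
    [0,-0.4,0.3],
    [0,-0.7,0],
    [0,-0.7,0],
    [0,-0.7,0],
    [0,-0.7,0],
    [0,-0.7,0],
    [0,-0.7,0],
  ],
  angular=[
    [0,0,0],
    [0,0,0],
    [0,0,0],
    [0,0,0],
    [0,0,0],
    [0,0,0],
    [0,0,0],
    [0,0,0],
  ],
)

```text
time_s: 38.05
eef_pos: [0.5243, 0.3545, 0.29]
tool_rot: [-0.002, 1.0, -0.0, -0.0]
force: [0.5, 0.3, -6.7]
finger_gap: 0.399
grip_force: 80.7
```

>>> arm_command(
  fingers=[1,1,1,1,1,1,1,1],
  travel=[
    [0,-0.7,0],
    [0,-0.7,0],
    [0,-0.7,0],
    [0,-0.7,0],
    [0,-0.7,0],
    [0,-0.7,0],
    [0,-0.7,0],
    [0,-0.7,0],
  ],
  angular=[
    [0,0,0],
    [0,0,0],
    [0,0,0],
    [0,0,0],
    [0,0,0],
    [0,0,0],
    [0,0,0],
    [0,0,0],
  ],
)

```text
time_s: 38.85
eef_pos: [0.5243, 0.2427, 0.2901]
tool_rot: [-0.002, 1.0, 0.0, 0.0]
force: [-0.5, -0.2, -7.4]
finger_gap: 0.399
grip_force: 80.7
```

>>> arm_command(
  fingers=[1,1,1,1,1,1,1,1],
  travel=[
    [0,-0.7,0],
    [0,-0.7,0],
    [0,-0.7,0],
    [0,-0.7,0],
    [0,-0.7,0],
    [0,-0.7,0],
    [0,-0.5,0],
    [0,-0.2,0],
  ],
  angular=[
    [0,0,0],
    [0,0,0],
    [0,0,0],
    [0,0,0],
    [0,0,0],
    [0,0,0],
    [0,0,0],
    [0,0,0],
  ],
)

```text
time_s: 39.65
eef_pos: [0.5244, 0.1445, 0.2902]
tool_rot: [-0.001, 1.0, -0.0, 0.0]
force: [0.7, 0.4, -6.9]
finger_gap: 0.407
grip_force: 80.6
```

>>> arm_command(
  fingers=[1,1,1],
  travel=[
    [0,0,0],
    [0,0,0],
    [0,0,0],
  ],
  angular=[
    [0,0,0],
    [0,0,0],
    [0,0,0],
  ],
)

```text
time_s: 39.95
eef_pos: [0.5243, 0.1466, 0.29]
tool_rot: [-0.003, 1.0, -0.0, -0.0]
force: [-0.1, -0.7, -6.1]
finger_gap: 0.402
grip_force: 80.6
```

Run:
```python
from h import *
s,q=shot("side","s7"); s2,q2=shot("scene","sc7"); st=env.get_state(); print(st["eef_pos"],st["finger_gap"])
t=np.linspace(0,6.283,80); z=st["eef_pos"][2]-.1211
for img,pp in((s,q),(s2,q2)):
    for u in proj(pp,np.c_[st["eef_pos"][0]+.102*np.cos(t),st["eef_pos"][1]+.102*np.sin(t),0*t+z]): cv2.circle(img,(int(u[0]),int(u[1])),0,(0,255,0),-1)
cv2.imwrite("pics/w7o.png",np.hstack([cv2.resize(s[100:240,200:340],(400,400)),cv2.resize(s2[100:240,280:420],(400,400))]))
```

```text
[0.52432698 0.14638718 0.29004031] 0.40452449279689645
```

View pics/w7o.png

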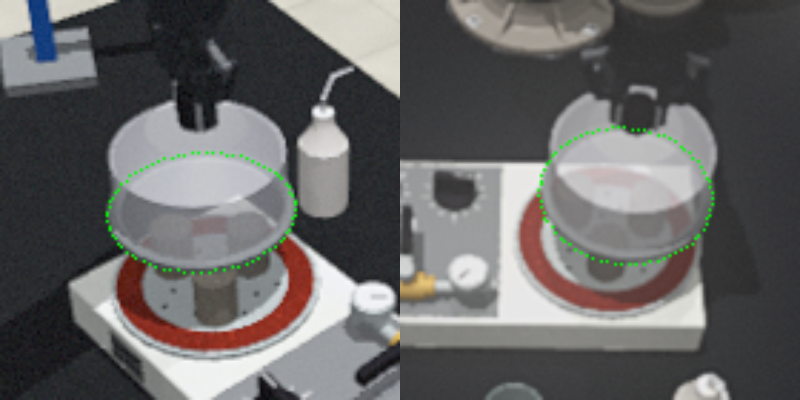

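>>> arm_command(
  fingers=[1,1,1,1,1,1,1,1],
  travel=[
    [-0.1,-0.5,0],
    [0,-0.32,0],
    [0,0,0],
    [0,0,-0.5],
    [0,0,-0.6],
    [0,0,-0.6],
    [0,0,-0.6],
    [0,0,-0.6],
  ],
  angular=[
    [0,0,0],
    [0,0,0],
    [0,0,0],
    [0,0,0],
    [0,0,0],
    [0,0,0],
    [0,0,0],
    [0,0,0],
  ],
)

```text
time_s: 40.85
eef_pos: [0.5221, 0.1295, 0.2307]
tool_rot: [-0.002, 1.0, -0.0, -0.0]
force: [0.8, 0.3, -6.3]
finger_gap: 0.405
grip_force: 80.8
```

>>> arm_command(
  fingers=[1,1,1,1,1],
  travel=[
    [0,0,-0.6],
    [0,0,-0.4],
    [0,0,-0.2],
    [0,0,0],
    [0,0,0],
  ],
  angular=[
    [0,0,0],
    [0,0,0],
    [0,0,0],
    [0,0,0],
    [0,0,0],
  ],
)

```text
time_s: 41.35
eef_pos: [0.5226, 0.1295, 0.2084]
tool_rot: [-0.002, 1.0, 0.0, 0.0]
force: [0.2, 0.2, -6.6]
finger_gap: 0.403
grip_force: 80.8
```

>>> arm_command(
  fingers=[1,1,1,1,1,1],
  travel=[
    [0,0,-0.2],
    [0,0,-0.1],
    [0,0,-0.1],
    [0,0,-0.05],
    [0,0,0],
    [0,0,0],
  ],
  angular=[
    [0,0,0],
    [0,0,0],
    [0,0,0],
    [0,0,0],
    [0,0,0],
    [0,0,0],
  ],
)

```text
time_s: 41.95
eef_pos: [0.5224, 0.1295, 0.1991]
tool_rot: [-0.002, 1.0, -0.0, 0.0]
force: [-1.0, 0.5, -5.2]
finger_gap: 0.399
grip_force: 81.3
```

>>> arm_command(
  fingers=[1,1,1],
  travel=[
    [0,0,-0.05],
    [0,0,-0.02],
    [0,0,0],
  ],
  angular=[
    [0,0,0],
    [0,0,0],
    [0,0,0],
  ],
)

```text
time_s: 42.25
eef_pos: [0.5224, 0.1295, 0.199]
tool_rot: [-0.002, 1.0, 0.001, 0.0]
force: [-10.9, -2.4, 21.8]
finger_gap: 0.401
grip_force: 83.9
```

>>> arm_command(
  fingers=[-0.3,-0.6,-1,-1,-1,-1,-1,-1],
  travel=[
    [0,0,0],
    [0,0,0],
    [0,0,0],
    [0,0,0],
    [0,0,0.7],
    [0,0,1],
    [0,0,1],
    [0,0,1],
  ],
  angular=[
    [0,0,0],
    [0,0,0],
    [0,0,0],
    [0,0,0],
    [0,0,0],
    [0,0,0],
    [0,0,0],
    [0,0,0],
  ],
)

```text
time_s: 43.05
eef_pos: [0.5225, 0.1293, 0.2735]
tool_rot: [-0.002, 1.0, 0.0, 0.0]
force: [0.4, -0.1, -0.5]
finger_gap: 1.001
grip_force: 0.0
```

>>> arm_command(
  fingers=[-1,-1,-1,-1,-1,-1,-1,-1],
  travel=[
    [0,-0.5,1],
    [0,-1,0],
    [0,-1,0],
    [0,-1,0],
    [0,-1,0],
    [0,-1,0],
    [0,-1,0],
    [0,-1,0],
  ],
  angular=[
    [0,0,0],
    [0,0,0],
    [0,0,0],
    [0,0,0],
    [0,0,0],
    [0,0,0],
    [0,0,0],
    [0,0,0],
  ],
)

```text
time_s: 43.85
eef_pos: [0.5224, -0.0215, 0.2928]
tool_rot: [-0.002, 1.0, 0.0, 0.0]
force: [0.2, 0.5, 0.3]
finger_gap: 0.994
grip_force: 0.0
```

>>> arm_command(
  fingers=[-1,-1,-1,-1,-1,-1,-1],
  travel=[
    [-0.5,-1,0],
    [-0.5,-1,0],
    [-0.5,-0.5,0],
    [-0.5,0,0],
    [-0.5,0,0],
    [0,0,0],
    [0,0,0],
  ],
  angular=[
    [0,0,0],
    [0,0,0],
    [0,0,0],
    [0,0,0],
    [0,0,0],
    [0,0,0],
    [0,0,0],
  ],
)

```text
time_s: 44.55
eef_pos: [0.4725, -0.0696, 0.2919]
tool_rot: [-0.003, 1.0, 0.0, 0.0]
force: [0.6, -0.5, -0.6]
finger_gap: 1.004
grip_force: 0.0
```

Run:
```python
from h import *
w,p=shot("wrist","w8"); s,q=shot("side","s8"); s2,q2=shot("scene","sc8"); st=env.get_state(); print(st["eef_pos"])
t=np.linspace(0,6.283,80)
for img,pp in((s,q),(s2,q2)):
  for rr,z in((.102,.088),(.112,.078),(.018,.233)):
    for u in proj(pp,np.c_[.522+rr*np.cos(t),.130+rr*np.sin(t),0*t+z]): cv2.circle(img,(int(u[0]),int(u[1])),0,(0,255,0),-1)
cv2.imwrite("pics/w8o.png",np.vstack([np.hstack([cv2.resize(s[100:240,200:340],(320,320)),cv2.resize(s2[100:240,280:420],(320,320))]),cv2.resize(w[60:340],(640,280))]))
```

```text
[ 0.47270572 -0.07006865  0.29170998]
```

View pics/w8o.png

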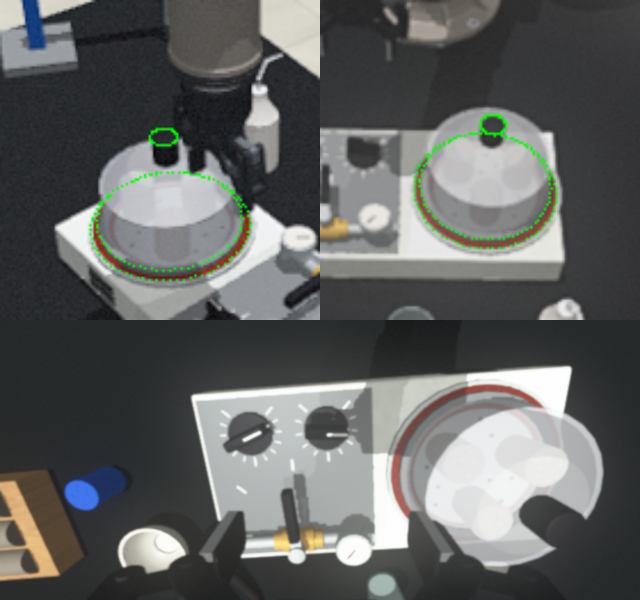

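```bash
python3 - <<'E'
from h import *
p=pose("wrist"); im,p=shot("wrist","w9"); print(env.get_state()["joint_positions"].round(3),env.get_state()["eef_pos"])
hsv=cv2.cvtColor(im,cv2.COLOR_BGR2HSV); v=hsv[:,:,2]; print("yaw ref")
# corners of the grey panel/housing for yaw
for nm,c in(("therm",(325,168)),("timer",(251,173))):
    yy,xx=np.indices(v.shape); r=np.hypot(xx-c[0],yy-c[1])
    dark=[b for b in blobs((v<75)&(r<33),200)]
    for b in dark:
        (cx,cy),rad=cv2.minEnclosingCircle(hull(b[3])); print(nm,"dark",b[:3],(cx,cy),rad,cast(p,[cx,cy],.085)[0].round(4))
    for b in blobs((v>130)&(r<24),15):
        ys,xs=np.where(b[3]); X=cast(p,np.c_[xs,ys],.110)[:,:2]; m=X.mean(0); d=np.linalg.svd(X-m)[2][0]; t=(X-m)@d
        print(nm,"line",b[0],np.round(b[1:3]),m.round(4),d.round(3),(m+d*t.min()).round(4),(m+d*t.max()).round(4))
E
python3 - <<'E'
import cv2
im=cv2.imread("pics/w9.png")[100:300,190:400]
cv2.imwrite("pics/w9c.png",cv2.resize(im,None,fx=2.8,fy=2.8,interpolation=cv2.INTER_CUBIC))
E
```

```text
[-0.705  0.02   0.743  1.99  -0.015  1.137  1.62 ] [ 0.47265089 -0.07021475  0.29164596]
yaw ref
therm dark (np.int32(854), np.float64(326.13231850117097), np.float64(165.39461358313818)) (325.96795654296875, 167.3245086669922) 21.293272018432617 [ 0.466  -0.0704  0.085 ]
therm line 245 [314. 171.] [ 0.466  -0.0841] [0.948 0.319] [ 0.4398 -0.0929] [ 0.4933 -0.0749]
therm line 74 [337. 174.] [ 0.4691 -0.0574] [0.005 1.   ] [ 0.4691 -0.0692] [ 0.4692 -0.0455]
timer line 106 [255. 155.] [ 0.4463 -0.1529] [0.057 0.998] [ 0.4446 -0.183 ] [ 0.4475 -0.1317]
timer line 117 [258. 189.] [ 0.4874 -0.1521] [-0.463  0.886] [ 0.499  -0.1744] [ 0.4731 -0.1248]
timer line 104 [252. 176.] [ 0.4714 -0.1578] [-0.415  0.91 ] [ 0.4769 -0.17  ] [ 0.466  -0.1461]
```

View pics/w9c.png

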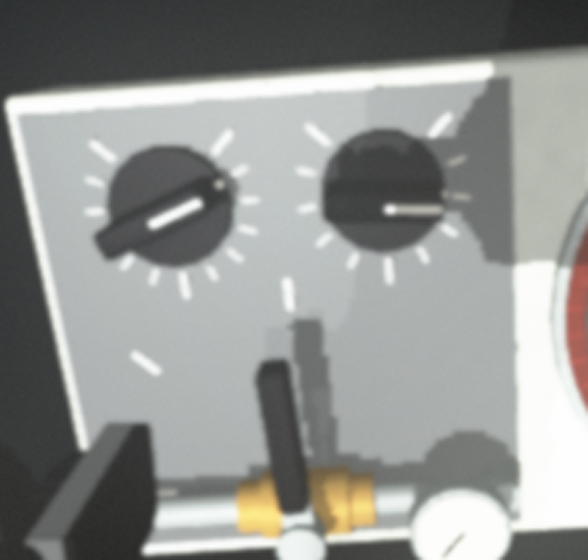

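Run:
```python
from h import *
im=cv2.imread("pics/w9.png"); p=pose("wrist")
L=lambda x,y:[190+x/2.8,100+y/2.8]
print("lever tip, base",cast(p,[L(273,365),L(295,508)],.13).round(4))
print("ticks closed, half",cast(p,[L(287,280),L(291,308),L(133,354),L(158,373)],.07).round(4))
print("therm ticks 0,50,100",cast(p,[L(308,126),L(326,143),L(388,260),L(389,281),L(436,133),L(450,117)],.07).round(4))
print("timer ticks",cast(p,[L(92,144),L(112,158),L(182,274),L(186,296),L(216,150),L(230,134)],.07).round(4))
```

```text
lever tip, base [[ 0.5324 -0.1157  0.13  ]
 [ 0.6026 -0.1085  0.13  ]]
ticks closed, half [[ 0.5145 -0.1161  0.07  ]
 [ 0.529  -0.1146  0.07  ]
 [ 0.5541 -0.1948  0.07  ]
 [ 0.5645 -0.1831  0.07  ]]
therm ticks 0,50,100 [[ 0.44   -0.104   0.07  ]
 [ 0.4478 -0.0959  0.07  ]
 [ 0.5041 -0.0669  0.07  ]
 [ 0.5148 -0.0663  0.07  ]
 [ 0.4429 -0.0452  0.07  ]
 [ 0.4356 -0.039   0.07  ]]
timer ticks [[ 0.4487 -0.204   0.07  ]
 [ 0.4552 -0.1954  0.07  ]
 [ 0.5117 -0.1671  0.07  ]
 [ 0.523  -0.1659  0.07  ]
 [ 0.4512 -0.1469  0.07  ]
 [ 0.4438 -0.14    0.07  ]]
```

>>> arm_command(
  fingers=[0,0,0,0,0,0,0,0],
  travel=[
    [-0.18,0.06,-0.3],
    [0,0,-0.3],
    [0,0,-0.3],
    [0,0,-0.3],
    [0,0,-0.3],
    [0,0,-0.3],
    [0,0,-0.3],
    [0,0,-0.3],
  ],
  angular=[
    [0,0,-0.98],
    [0,0,-0.98],
    [0,0,-0.98],
    [0,0,-0.98],
    [0,0,-0.98],
    [0,0,-0.98],
    [0,0,-0.98],
    [0,0,-0.98],
  ],
)

```text
time_s: 45.55
eef_pos: [0.469, -0.0693, 0.2433]
tool_rot: [0.382, 0.924, -0.0, -0.0]
force: [0.5, 0.6, 0.4]
finger_gap: 0.5
grip_force: 0.0
```

>>> arm_command(
  fingers=[0,0,0,0,0,0,0,0],
  travel=[
    [0,0,-0.3],
    [0,0,-0.3],
    [0,0,-0.3],
    [0,0,-0.3],
    [0,0,-0.3],
    [0,0,-0.3],
    [0,0,-0.3],
    [0,0,-0.3],
  ],
  angular=[
    [0,0,-0.98],
    [0,0,-0.98],
    [0,0,-0.98],
    [0,0,-0.98],
    [0,0,-0.98],
    [0,0,-0.98],
    [0,0,-0.98],
    [0,0,-0.98],
  ],
)

```text
time_s: 46.35
eef_pos: [0.469, -0.0693, 0.1953]
tool_rot: [0.706, 0.708, -0.0, 0.0]
force: [-0.7, -0.0, -0.5]
finger_gap: 0.497
grip_force: 0.0
```

>>> arm_command(
  fingers=[0,0],
  travel=[
    [0,0,0],
    [0,0,0],
  ],
  angular=[
    [0,0,0],
    [0,0,0],
  ],
)

```text
time_s: 46.55
eef_pos: [0.4689, -0.0693, 0.1957]
tool_rot: [0.704, 0.711, -0.0, 0.0]
force: [0.2, 0.1, 0.3]
finger_gap: 0.499
grip_force: 0.0
```

```bash
cat > st.py <<'E'
from h import *
s=env.get_state(); M=R.from_quat(s["tool_rot"]).as_matrix()
print(s["time_s"],s["eef_pos"].round(4),"toolx deg",np.degrees(np.arctan2(M[1,0],M[0,0])).round(2),"tilt",np.degrees(np.arccos(-M[2,2])).round(2),"q",s["joint_positions"].round(2),"F",s["force"].round(1),"M",s["moment"].round(2),"gap",round(s["finger_gap"],3))
E
python3 st.py
```

```text
46.55 [ 0.4689 -0.0693  0.1957] toolx deg 90.58 tilt 0.04 q [-0.76  0.17  0.87  2.12 -0.16  0.92  0.21] F [0.2 0.1 0.3] M [ 0.02 -0.03 -0.04] gap 0.499
```

>>> arm_command(
  fingers=[0,0,0,0,0,0,0,0],
  travel=[
    [0,0,-0.8],
    [0,0,-0.8],
    [0,0,-0.8],
    [0,0,-0.8],
    [0,0,-0.8],
    [0,0,-0.8],
    [0,0,-0.7],
    [0,0,0],
  ],
  angular=[
    [0,0,0],
    [0,0,0],
    [0,0,0],
    [0,0,0],
    [0,0,0],
    [0,0,0],
    [0,0,0],
    [0,0,0],
  ],
)

```text
time_s: 47.35
eef_pos: [0.4682, -0.0694, 0.0847]
tool_rot: [0.704, 0.71, -0.001, -0.001]
force: [-0.0, 0.3, 0.9]
finger_gap: 0.5
grip_force: 0.0
```

>>> arm_command(
  fingers=[1,1,1,1,1,1,1,1],
  travel=[
    [0,0,0],
    [0,0,0],
    [0,0,0],
    [0,0,0],
    [0,0,0],
    [0,0,0],
    [0,0,0],
    [0,0,0],
  ],
  angular=[
    [0,0,0],
    [0,0,0],
    [0,0,0],
    [0,0,0],
    [0,0,0],
    [0,0,0],
    [0,0,0],
    [0,0,0],
  ],
  newtons=40,
)

```text
time_s: 48.15
eef_pos: [0.469, -0.0693, 0.0866]
tool_rot: [0.704, 0.71, 0.001, 0.0]
force: [-3.3, -0.8, 7.6]
finger_gap: 0.154
grip_force: 39.4
```

```bash
python3 st.py
```

```text
48.15 [ 0.469  -0.0693  0.0866] toolx deg 90.43 tilt 0.06 q [-0.6   0.38  0.73  2.21 -0.4   0.69  0.43] F [-3.3 -0.8  7.6] M [-0.28  0.72 -0.04] gap 0.154
```

>>> arm_command(
  fingers=[1,1,1,1,1,1,1,1],
  travel=[
    [0,0,0],
    [0,0,0],
    [0,0,0],
    [0,0,0],
    [0,0,0],
    [0,0,0],
    [0,0,0],
    [0,0,0],
  ],
  angular=[
    [0,0,-0.8],
    [0,0,-0.8],
    [0,0,-0.8],
    [0,0,-0.8],
    [0,0,-0.8],
    [0,0,-0.8],
    [0,0,-0.8],
    [0,0,-0.8],
  ],
)

```text
time_s: 48.95
eef_pos: [0.4692, -0.0694, 0.0866]
tool_rot: [0.893, 0.451, 0.001, 0.0]
force: [-3.1, -2.0, 5.5]
finger_gap: 0.156
grip_force: 39.2
```

```bash
python3 st.py
```

```text
48.95 [ 0.4692 -0.0694  0.0866] toolx deg 53.58 tilt 0.08 q [-0.72  0.44  0.91  2.21 -0.54  0.72 -0.08] F [-3.1 -2.   5.5] M [-0.58  0.46  0.12] gap 0.156
```

>>> arm_command(
  fingers=[1,1,1,1,1,1,1,1],
  travel=[
    [0,0,0],
    [0,0,0],
    [0,0,0],
    [0,0,0],
    [0,0,0],
    [0,0,0],
    [0,0,0],
    [0,0,0],
  ],
  angular=[
    [0,0,-0.82],
    [0,0,-0.82],
    [0,0,-0.82],
    [0,0,-0.82],
    [0,0,-0.82],
    [0,0,-0.82],
    [0,0,-0.82],
    [0,0,-0.82],
  ],
)

```text
time_s: 49.75
eef_pos: [0.4693, -0.0697, 0.0866]
tool_rot: [0.99, 0.139, 0.001, 0.0]
force: [-1.2, -4.2, 4.8]
finger_gap: 0.156
grip_force: 39.1
```

>>> arm_command(
  fingers=[1,1,1,1,1,1,1,1],
  travel=[
    [0,0,0],
    [0,0,0],
    [0,0,0],
    [0,0,0],
    [0,0,0],
    [0,0,0],
    [0,0,0],
    [0,0,0],
  ],
  angular=[
    [0,0,-0.82],
    [0,0,-0.82],
    [0,0,-0.82],
    [0,0,-0.82],
    [0,0,-0.82],
    [0,0,-0.82],
    [0,0,-0.82],
    [0,0,-0.82],
  ],
)

```text
time_s: 50.55
eef_pos: [0.4693, -0.0699, 0.0866]
tool_rot: [0.982, -0.187, 0.001, 0.0]
force: [-1.1, -7.3, 3.9]
finger_gap: 0.155
grip_force: 39.1
```

>>> arm_command(
  fingers=[1,1],
  travel=[
    [0,0,0],
    [0,0,0],
  ],
  angular=[
    [0,0,-0.1],
    [0,0,0],
  ],
)

```text
time_s: 50.75
eef_pos: [0.4693, -0.0699, 0.0866]
tool_rot: [0.982, -0.191, 0.001, 0.0]
force: [-1.8, -5.3, 6.6]
finger_gap: 0.154
grip_force: 39.5
```

```bash
python3 st.py
```

```text
50.75 [ 0.4693 -0.0699  0.0866] toolx deg -22.02 tilt 0.09 q [-0.9   0.67  1.23  2.22 -0.86  0.88 -1.07] F [-1.8 -5.3  6.6] M [-1.3   0.32 -0.06] gap 0.154
```

>>> arm_command(
  fingers=[0,0,0,0,0,0,0,0],
  travel=[
    [0,0,0],
    [0,0,0],
    [0,0,0.3],
    [0,0,1],
    [0,0,1],
    [0,0,1],
    [0,0,1],
    [0,0,1],
  ],
  angular=[
    [0,0,0],
    [0,0,0],
    [0,0,0],
    [0,0,0],
    [0,0,0],
    [0,0,0],
    [0,0,0],
    [0,0,0],
  ],
)

```text
time_s: 51.55
eef_pos: [0.4686, -0.0696, 0.1927]
tool_rot: [0.982, -0.191, -0.0, 0.0]
force: [-0.4, -0.3, -0.9]
finger_gap: 0.499
grip_force: 0.0
```

>>> arm_command(
  fingers=[0,0,0,0,0,0,0,0],
  travel=[
    [0.05,-0.62,0],
    [0.05,-0.62,0],
    [0.05,-0.62,0],
    [0.05,-0.62,0],
    [0.05,-0.62,0],
    [0.05,-0.62,0],
    [0.05,-0.62,0],
    [0.05,-0.62,0],
  ],
  angular=[
    [0,0,0.99],
    [0,0,0.99],
    [0,0,0.99],
    [0,0,0.99],
    [0,0,0.99],
    [0,0,0.99],
    [0,0,0.99],
    [0,0,0.99],
  ],
)

```text
time_s: 52.35
eef_pos: [0.4767, -0.1691, 0.1922]
tool_rot: [0.979, 0.204, 0.0, -0.0]
force: [-0.6, -0.0, 0.3]
finger_gap: 0.499
grip_force: 0.0
```

>>> arm_command(
  fingers=[0,0,0,0,0,0,0,0],
  travel=[
    [0,0,0],
    [0,0,0],
    [0,0,0],
    [0,0,0],
    [0,0,0],
    [0,0,0],
    [0,0,0],
    [0,0,0],
  ],
  angular=[
    [0,0,0.99],
    [0,0,0.99],
    [0,0,0.99],
    [0,0,0.99],
    [0,0,0.99],
    [0,0,0.99],
    [0,0,0.99],
    [0,0,0.99],
  ],
)

```text
time_s: 53.15
eef_pos: [0.4766, -0.1687, 0.1921]
tool_rot: [0.824, 0.566, 0.0, 0.0]
force: [-1.1, 0.8, 0.3]
finger_gap: 0.5
grip_force: 0.0
```

>>> arm_command(
  fingers=[0,0,0,0,0,0,0,0],
  travel=[
    [0,0,0],
    [0,0,0],
    [0,0,0],
    [0,0,0],
    [0,0,0],
    [0,0,0],
    [0,0,0],
    [0,0,0],
  ],
  angular=[
    [0,0,0.99],
    [0,0,0.99],
    [0,0,0.99],
    [0,0,0.99],
    [0,0,0.99],
    [0,0,0.99],
    [0,0,0.99],
    [0,0,0.99],
  ],
)

```text
time_s: 53.95
eef_pos: [0.4766, -0.1687, 0.1921]
tool_rot: [0.542, 0.84, -0.0, 0.0]
force: [0.3, 0.4, -0.1]
finger_gap: 0.498
grip_force: 0.0
```

>>> arm_command(
  fingers=[0,0],
  travel=[
    [0,0,0],
    [0,0,0],
  ],
  angular=[
    [0,0,0],
    [0,0,0],
  ],
)

```text
time_s: 54.15
eef_pos: [0.4767, -0.1687, 0.192]
tool_rot: [0.545, 0.838, 0.0, 0.0]
force: [-0.9, -0.0, -0.3]
finger_gap: 0.498
grip_force: 0.0
```

```bash
python3 st.py
python3 - <<'E'
from h import *
im,p=shot("wrist","w10"); v=im.max(2)
t0=proj(p,[[.477,-.1695,.11]])[0]; t1=proj(p,[[.469,-.069,.11]])[0]; print(t0,t1)
yy,xx=np.indices(v.shape)
for nm,c in(("timer",t0),("therm",t1)):
    for b in blobs((v>130)&(np.hypot(xx-c[0],yy-c[1])<36),25):
        ys,xs=np.where(b[3]); X=cast(p,np.c_[xs,ys],.110)[:,:2]; m=X.mean(0); d=np.linalg.svd(X-m)[2][0]; t=(X-m)@d
        print(nm,b[0],(m+d*t.min()).round(4),(m+d*t.max()).round(4),np.degrees(np.arctan2(d[1],d[0])).round(1))
E
```

```text
54.15 [ 0.4767 -0.1687  0.192 ] toolx deg 113.93 tilt 0.01 q [-0.38  0.22  0.68  2.05 -0.18  0.92  0.82] F [-0.9 -0.  -0.3] M [-0.02 -0.04  0.01] gap 0.498
[325.88375982 206.21753784] [370.85443069  85.61424572]
timer 103 [ 0.4663 -0.1474] [ 0.4766 -0.1685] -64.2
timer 1352 [ 0.4547 -0.195 ] [ 0.5105 -0.1713] 23.0
therm 92 [ 0.4709 -0.0705] [ 0.4917 -0.0791] -22.4
```

>>> arm_command(
  fingers=[0,0,0,0,0,0,0,0],
  travel=[
    [0,0,-0.8],
    [0,0,-0.8],
    [0,0,-0.8],
    [0,0,-0.8],
    [0,0,-0.8],
    [0,0,-0.8],
    [0,0,-0.55],
    [0,0,0],
  ],
  angular=[
    [0,0,0.2],
    [0,0,0],
    [0,0,0],
    [0,0,0],
    [0,0,0],
    [0,0,0],
    [0,0,0],
    [0,0,0],
  ],
)

```text
time_s: 55.0
eef_pos: [0.4761, -0.1684, 0.0837]
tool_rot: [0.536, 0.844, -0.001, -0.001]
force: [0.5, 0.1, 0.6]
finger_gap: 0.501
grip_force: 0.0
```

>>> arm_command(
  fingers=[1,1,1,1,1,1,1,1],
  travel=[
    [0,0,0],
    [0,0,0],
    [0,0,0],
    [0,0,0],
    [0,0,0],
    [0,0,0],
    [0,0,0],
    [0,0,0],
  ],
  angular=[
    [0,0,0],
    [0,0,0],
    [0,0,0],
    [0,0,0],
    [0,0,0],
    [0,0,0],
    [0,0,0],
    [0,0,0],
  ],
  newtons=40,
)

```text
time_s: 55.8
eef_pos: [0.4767, -0.1689, 0.0855]
tool_rot: [0.536, 0.844, 0.0, 0.0]
force: [-4.9, -2.1, 6.0]
finger_gap: 0.156
grip_force: 39.1
```

>>> arm_command(
  fingers=[1,1,1,1,1,1,1,1],
  travel=[
    [0,0,0],
    [0,0,0],
    [0,0,0],
    [0,0,0],
    [0,0,0],
    [0,0,0],
    [0,0,0],
    [0,0,0],
  ],
  angular=[
    [0,0,-0.9],
    [0,0,-0.9],
    [0,0,-0.9],
    [0,0,-0.9],
    [0,0,-0.9],
    [0,0,-0.9],
    [0,0,-0.9],
    [0,0,-0.9],
  ],
)

```text
time_s: 56.6
eef_pos: [0.4771, -0.1689, 0.0856]
tool_rot: [0.8, 0.6, 0.001, 0.0]
force: [-1.6, -1.9, 3.2]
finger_gap: 0.157
grip_force: 39.1
```

>>> arm_command(
  fingers=[1,1,1,1,1,1,1,1],
  travel=[
    [0,0,0],
    [0,0,0],
    [0,0,0],
    [0,0,0],
    [0,0,0],
    [0,0,0],
    [0,0,0],
    [0,0,0],
  ],
  angular=[
    [0,0,-0.9],
    [0,0,-0.9],
    [0,0,-0.9],
    [0,0,-0.9],
    [0,0,-0.9],
    [0,0,-0.9],
    [0,0,-0.9],
    [0,0,-0.9],
  ],
)

```text
time_s: 57.4
eef_pos: [0.4774, -0.1692, 0.0856]
tool_rot: [0.96, 0.28, 0.001, 0.001]
force: [0.5, -4.4, 0.2]
finger_gap: 0.158
grip_force: 38.9
```

```bash
python3 st.py
```

```text
57.4 [ 0.4774 -0.1692  0.0856] toolx deg 32.53 tilt 0.11 q [-0.54  0.54  0.97  2.15 -0.64  0.78 -0.16] F [ 0.5 -4.4  0.2] M [-1.17  0.09  0.05] gap 0.158
```

>>> arm_command(
  fingers=[1,1,1,1,1,1,1,1],
  travel=[
    [0,0,0],
    [0,0,0],
    [0,0,0],
    [0,0,0],
    [0,0,0],
    [0,0,0],
    [0,0,0],
    [0,0,0],
  ],
  angular=[
    [0,0,-0.8],
    [0,0,-0.8],
    [0,0,-0.8],
    [0,0,-0.8],
    [0,0,-0.8],
    [0,0,-0.8],
    [0,0,-0.8],
    [0,0,-0.8],
  ],
)

```text
time_s: 58.2
eef_pos: [0.4774, -0.1695, 0.0856]
tool_rot: [0.999, -0.036, 0.001, 0.001]
force: [0.0, -6.8, -1.4]
finger_gap: 0.156
grip_force: 38.9
```

```bash
python3 st.py
```

```text
58.2 [ 0.4774 -0.1695  0.0856] toolx deg -4.12 tilt 0.14 q [-0.63  0.64  1.13  2.15 -0.8   0.86 -0.65] F [ 0.  -6.8 -1.4] M [-1.74  0.08  0.1 ] gap 0.156
```

>>> arm_command(
  fingers=[1,1,1,1,1,1,1,1],
  travel=[
    [0,0,0],
    [0,0,0],
    [0,0,0],
    [0,0,0],
    [0,0,0],
    [0,0,0],
    [0,0,0],
    [0,0,0],
  ],
  angular=[
    [0,0,-0.8],
    [0,0,-0.8],
    [0,0,-0.8],
    [0,0,-0.8],
    [0,0,-0.8],
    [0,0,-0.8],
    [0,0,-0.8],
    [0,0,-0.7],
  ],
)

```text
time_s: 59.0
eef_pos: [0.4772, -0.1698, 0.0856]
tool_rot: [0.939, -0.344, 0.001, 0.001]
force: [-0.4, -9.1, -0.1]
finger_gap: 0.154
grip_force: 39.2
```

>>> arm_command(
  fingers=[1,1],
  travel=[
    [0,0,0],
    [0,0,0],
  ],
  angular=[
    [0,0,0],
    [0,0,0],
  ],
)

```text
time_s: 59.2
eef_pos: [0.4772, -0.1699, 0.0856]
tool_rot: [0.94, -0.343, 0.001, 0.001]
force: [-0.3, -9.4, 0.9]
finger_gap: 0.152
grip_force: 39.2
```

```bash
python3 st.py
```

```text
59.2 [ 0.4772 -0.1699  0.0856] toolx deg -40.06 tilt 0.16 q [-0.68  0.76  1.25  2.15 -0.93  0.95 -1.15] F [-0.3 -9.4  0.9] M [-2.07  0.29 -0.05] gap 0.152
```

>>> arm_command(
  fingers=[0,0,0,0,0,0,0,0],
  travel=[
    [0,0,0],
    [0,0,0],
    [0,0,0.5],
    [0,0,1],
    [0,0,1],
    [0,0,1],
    [0,0,1],
    [0,0,1],
  ],
  angular=[
    [0,0,0],
    [0,0,0],
    [0,0,0],
    [0,0,0],
    [0,0,0],
    [0,0,0],
    [0,0,0],
    [0,0,0],
  ],
)

```text
time_s: 60.0
eef_pos: [0.4766, -0.1687, 0.1961]
tool_rot: [0.94, -0.342, 0.0, 0.0]
force: [-0.3, 0.7, 0.8]
finger_gap: 0.503
grip_force: 0.0
```

>>> arm_command(
  fingers=[0,0,0,0,0,0,0,0],
  travel=[
    [0.5,0.35,0.1],
    [0.5,0.35,0.1],
    [0.5,0.35,0.1],
    [0.5,0.35,0.1],
    [0.5,0.35,0.1],
    [0.5,0.35,0.1],
    [0.5,0.35,0.1],
    [0.5,0.35,0.1],
  ],
  angular=[
    [0,0,0.98],
    [0,0,0.98],
    [0,0,0.98],
    [0,0,0.98],
    [0,0,0.98],
    [0,0,0.98],
    [0,0,0.98],
    [0,0,0.98],
  ],
)

```text
time_s: 60.8
eef_pos: [0.557, -0.1124, 0.2116]
tool_rot: [0.999, 0.045, 0.0, -0.0]
force: [-0.7, 0.2, 0.1]
finger_gap: 0.502
grip_force: 0.0
```

>>> arm_command(
  fingers=[0,0,0,0],
  travel=[
    [0,0,0],
    [0,0,0],
    [0,0,0],
    [0,0,0],
  ],
  angular=[
    [0,0,0],
    [0,0,0],
    [0,0,0],
    [0,0,0],
  ],
)

```text
time_s: 61.2
eef_pos: [0.5562, -0.1129, 0.2107]
tool_rot: [0.999, 0.042, -0.0, -0.0]
force: [-0.7, 0.4, 0.6]
finger_gap: 0.498
grip_force: 0.0
```

```bash
python3 st.py
python3 - <<'E'
from h import *
im,p=shot("wrist","w11"); raw=im.copy()
for P,c in(([.624,-.108,.13],(0,0,255)),([.558,-.1137,.13],(0,255,0)),([.5324,-.1157,.13],(255,0,0)),([.477,-.1695,.11],(0,255,255)),([.469,-.069,.11],(0,255,255))):
    u=proj(p,[P])[0]; print(u.round(1)); cv2.drawMarker(im,(int(u[0]),int(u[1])),c,cv2.MARKER_CROSS,8,1)
cv2.imwrite("pics/w11o.png",cv2.resize(im,(800,500)))
E
```

```text
61.2 [ 0.5562 -0.1129  0.2107] toolx deg 4.79 tilt 0.01 q [-0.74  0.46  1.09  1.91 -0.47  1.05 -0.93] F [-0.7  0.4  0.6] M [-0.02 -0.03 -0.01] gap 0.498
[326.9 122.8]
[327.  204.3]
[326.8 232.2]
[375.6 278.2]
[275.  277.8]
```

View pics/w11o.png

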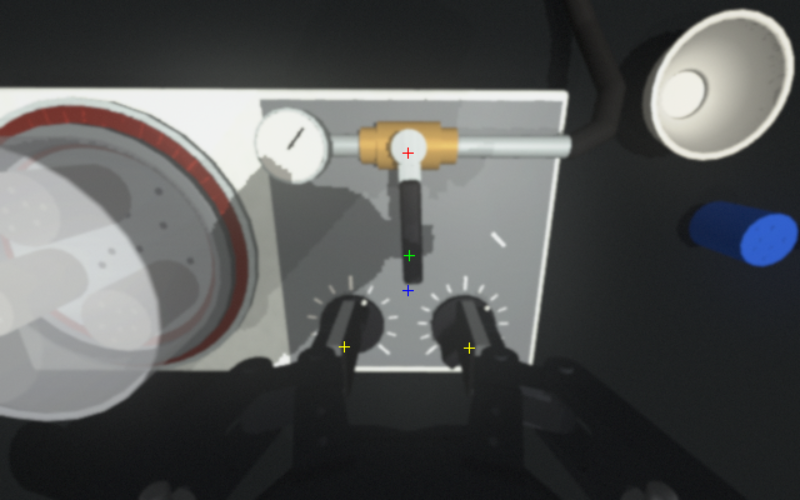

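Run:
```python
from h import *
im=cv2.imread("pics/w11.png"); p=pose("wrist"); v=im.max(2).astype(int)
print("knob",cast(p,[326.4,119.2],.13).round(4),cast(p,[326.4,119.2],.12).round(4))
C=[]
for r in range(150,222,6):
    row=v[r,305:350]; d=np.where(row<50)[0]; C.append((305+d.mean(),r)); print(r,305+d.min(),305+d.max(),end='; ')
C=np.array(C); X=cast(p,C,.13)[:,:2]; m=X.mean(0); d=np.linalg.svd(X-m)[2][0]; d*=-np.sign(d[0]); print("\nlever",m,d,np.degrees(np.arctan2(d[1],d[0]))%360)
col=v[210:240,329]; print(col)
for r in(224,226,228): print(cast(p,[329.5,r],.13).round(4))
# panel/housing back edge yaw
for c in(120,200,280,400,440):
    col=v[60:100,c]; g=np.diff(col); r=60+g.argmax(); print(c,r,cast(p,[c,r+.5],.07)[0].round(4))
```

```text
knob [[ 0.6267 -0.1073  0.13  ]] [[ 0.6264 -0.1073  0.12  ]]<stdin>:6: RuntimeWarning: Mean of empty slice.
  ret = ret.dtype.type(ret / rcount)
Traceback (most recent call last):
ValueError: zero-size array to reduction operation minimum which has no identity
```

Run:
```python
from h import *
im=cv2.imread("pics/w11.png"); p=pose("wrist"); v=im.max(2).astype(int)
print(v[150:222:12,316:342:2])
C=[]
for r in range(154,220,4):
    row=v[r,312:346]; d=np.where(row<85)[0]
    if len(d): C.append((312+(d.min()+d.max())/2,r)); print(r,312+d.min(),312+d.max(),end='; ')
C=np.array(C); X=cast(p,C,.13)[:,:2]; m=X.mean(0); d=np.linalg.svd(X-m)[2][0]; d*=-np.sign(d[0]); print("\nlever",m,d,np.degrees(np.arctan2(d[1],d[0]))%360)
print(v[214:236,329])
for r in(224,226,228): print(cast(p,[329.5,r],.13).round(4))
for c in(120,180,260,400,440):
    g=np.diff(v[55:100,c]); r=55+g.argmax(); print(c,r,cast(p,[c,r+.5],.07)[0].round(4))
```

```text
[[ 98  88  63  63  66  68  69  72  73  67 103 156 161]
 [102  97  68  58  62  64  66  66  68  64  92 151 161]
 [ 99  97  75  54  59  60  61  63  64  62  82 147 158]
 [ 99  99  81  54  59  63  62  63  66  64  63  94 100]
 [ 98  98  89  56  49  47  50  48  50  51  54  85 100]
 [149 150 142  83  46  50  48  49  49  49  57 117 150]]
154 319 335; 158 320 335; 162 319 335; 166 320 335; 170 320 336; 174 320 336; 178 320 336; 182 320 337; 186 320 337; 190 320 337; 194 321 337; 198 321 337; 202 321 337; 206 322 336; 210 322 337; 214 323 337; 218 323 337; 
lever [ 0.57372243 -0.11348318] [-0.99157538 -0.12953098] 187.4424903546231
[ 48  49  49  49  49  49  49  49  50  50  53  58  76 106 137 147 149 148
 149 148 148 148]
[[ 0.5404 -0.1173  0.13  ]]
[[ 0.5385 -0.1174  0.13  ]]
[[ 0.5367 -0.1176  0.13  ]]
120 70 [0.6516 0.0862 0.07  ]
180 70 [0.6562 0.0309 0.07  ]
260 70 [ 0.6625 -0.0427  0.07  ]
400 71 [ 0.6725 -0.1717  0.07  ]
440 71 [ 0.6756 -0.2085  0.07  ]
```

>>> arm_command(
  fingers=[0,0,0,0,0,0,0,0],
  travel=[
    [0.49,-0.08,0],
    [0,0,-0.8],
    [0,0,-0.8],
    [0,0,-0.8],
    [0,0,-0.8],
    [0,0,-0.8],
    [0,0,-0.8],
    [0,0,-0.6],
  ],
  angular=[
    [0,0,0.45],
    [0,0,0],
    [0,0,0],
    [0,0,0],
    [0,0,0],
    [0,0,0],
    [0,0,0],
    [0,0,0],
  ],
)

```text
time_s: 62.05
eef_pos: [0.5662, -0.1141, 0.101]
tool_rot: [0.998, 0.065, -0.0, -0.0]
force: [0.9, -0.3, 0.2]
finger_gap: 0.503
grip_force: 0.0
```

>>> arm_command(
  fingers=[0,0.4,0.6,1,1,1,1,1],
  travel=[
    [0,0,0],
    [0,0,0],
    [0,0,0],
    [0,0,0],
    [0,0,0],
    [0,0,0],
    [0,0,0],
    [0,0,0],
  ],
  angular=[
    [0,0,0],
    [0,0,0],
    [0,0,0],
    [0,0,0],
    [0,0,0],
    [0,0,0],
    [0,0,0],
    [0,0,0],
  ],
  newtons=30,
)

```text
time_s: 62.85
eef_pos: [0.567, -0.1146, 0.1033]
tool_rot: [0.998, 0.065, 0.001, 0.0]
force: [-0.5, -2.6, 6.7]
finger_gap: 0.16
grip_force: 30.4
```

```bash
python3 st.py
```

```text
62.85 [ 0.567  -0.1146  0.1033] toolx deg 7.47 tilt 0.07 q [-0.59  0.6   0.92  1.97 -0.62  0.88 -0.78] F [-0.5 -2.6  6.7] M [-0.64  0.08 -0.26] gap 0.16
```

>>> arm_command(
  fingers=[1,1,1,1,1,1,1,1],
  travel=[
    [0.031,-0.137,0],
    [0.031,-0.137,0],
    [0.031,-0.137,0],
    [0.031,-0.137,0],
    [0.056,-0.129,0],
    [0.056,-0.129,0],
    [0.056,-0.129,0],
    [0.056,-0.129,0],
  ],
  angular=[
    [0,0,0.46],
    [0,0,0.46],
    [0,0,0.46],
    [0,0,0.46],
    [0,0,0.46],
    [0,0,0.46],
    [0,0,0.46],
    [0,0,0.46],
  ],
)

```text
time_s: 63.65
eef_pos: [0.5737, -0.136, 0.1033]
tool_rot: [0.969, 0.247, 0.0, 0.0]
force: [-0.6, -2.1, 7.0]
finger_gap: 0.16
grip_force: 30.2
```

```bash
python3 st.py
```

```text
63.65 [ 0.5737 -0.136   0.1033] toolx deg 28.66 tilt 0.05 q [-0.48  0.57  0.81  1.95 -0.54  0.86 -0.45] F [-0.6 -2.1  7. ] M [-0.44  0.19 -0.24] gap 0.16
```

>>> arm_command(
  fingers=[1,1,1,1,1,1,1,1],
  travel=[
    [0.078,-0.116,0],
    [0.078,-0.116,0],
    [0.078,-0.116,0],
    [0.078,-0.116,0],
    [0.099,-0.1,0],
    [0.099,-0.1,0],
    [0.099,-0.1,0],
    [0.099,-0.1,0],
  ],
  angular=[
    [0,0,0.46],
    [0,0,0.46],
    [0,0,0.46],
    [0,0,0.46],
    [0,0,0.46],
    [0,0,0.46],
    [0,0,0.46],
    [0,0,0.46],
  ],
)

```text
time_s: 64.45
eef_pos: [0.5877, -0.1535, 0.1033]
tool_rot: [0.907, 0.421, 0.0, 0.0]
force: [-2.8, -3.2, 8.3]
finger_gap: 0.156
grip_force: 30.0
```

>>> arm_command(
  fingers=[1,1,1],
  travel=[
    [0,0,0],
    [0,0,0],
    [0,0,0],
  ],
  angular=[
    [0,0,0],
    [0,0,0],
    [0,0,0],
  ],
)

```text
time_s: 64.75
eef_pos: [0.5878, -0.1535, 0.1034]
tool_rot: [0.908, 0.42, 0.0, 0.0]
force: [-1.9, -6.2, 7.1]
finger_gap: 0.158
grip_force: 29.7
```

```bash
python3 st.py
```

```text
64.75 [ 0.5878 -0.1535  0.1034] toolx deg 49.63 tilt 0.06 q [-0.38  0.56  0.71  1.9  -0.48  0.85 -0.13] F [-1.9 -6.2  7.1] M [-0.86  0.35  0.08] gap 0.158
```

>>> arm_command(
  fingers=[0.5,0,0,0,0,0,0,0],
  travel=[
    [0,0,0],
    [0,0,0],
    [0,0,0],
    [0,0,0.5],
    [0,0,1],
    [0,0,1],
    [0,0,1],
    [0,0,1],
  ],
  angular=[
    [0,0,0],
    [0,0,0],
    [0,0,0],
    [0,0,0],
    [0,0,0],
    [0,0,0],
    [0,0,0],
    [0,0,0],
  ],
)

```text
time_s: 65.55
eef_pos: [0.5876, -0.1527, 0.1942]
tool_rot: [0.908, 0.42, 0.0, 0.0]
force: [0.3, 0.4, -0.8]
finger_gap: 0.497
grip_force: 0.0
```

>>> arm_command(
  fingers=[0,0,0,0,0,0,0,0],
  travel=[
    [0,0,1],
    [0,0,1],
    [0,0,1],
    [0,0,1],
    [0,0,1],
    [0,0,0],
    [0,0,0],
    [0,0,0],
  ],
  angular=[
    [0,0,0],
    [0,0,0],
    [0,0,0],
    [0,0,0],
    [0,0,0],
    [0,0,0],
    [0,0,0],
    [0,0,0],
  ],
)

```text
time_s: 66.35
eef_pos: [0.5873, -0.1525, 0.2922]
tool_rot: [0.908, 0.42, -0.0, -0.0]
force: [-0.9, 0.7, 0.1]
finger_gap: 0.497
grip_force: 0.0
```

```bash
python3 st.py
python3 - <<'E'
from h import *
im,p=shot("wrist","w12"); v=im.max(2).astype(int); yy,xx=np.indices(v.shape)
for nm,c in(("timer",[.477,-.1695,.11]),("therm",[.469,-.069,.11])):
    u=proj(p,[c])[0]
    for b in blobs((v>130)&(np.hypot(xx-u[0],yy-u[1])<26),25):
        ys,xs=np.where(b[3]); X=cast(p,np.c_[xs,ys],.110)[:,:2]; m=X.mean(0); d=np.linalg.svd(X-m)[2][0]; t=(X-m)@d
        print(nm,b[0],(m+d*t.min()).round(4),(m+d*t.max()).round(4),np.degrees(np.arctan2(d[1],d[0])).round(1))
s,q=shot("side","s12"); s2,q2=shot("scene","sc12")
u=proj(p,[[.6275,-.1065,.12]])[0]; print(u)
cv2.imwrite("pics/w12o.png",np.vstack([np.hstack([cv2.resize(s[140:300,200:400],(400,280)),cv2.resize(s2[130:240,230:400],(400,280))]),cv2.resize(im[40:300],(800,320))]))
E
```

```text
66.35 [ 0.5873 -0.1525  0.2922] toolx deg 49.67 tilt 0.05 q [-0.51  0.35  0.86  1.73 -0.28  1.19 -0.28] F [-0.9  0.7  0.1] M [0.04 0.04 0.01] gap 0.497
timer 306 [ 0.4728 -0.1305] [ 0.449  -0.1751] -118.1
timer 88 [ 0.5078 -0.1835] [ 0.4804 -0.2033] -144.1
therm 661 [ 0.4505 -0.0429] [ 0.456  -0.1004] -84.5
therm 73 [ 0.4916 -0.0791] [ 0.4691 -0.0701] 158.2
[326.82929615 124.79363986]
```

View pics/w12o.png

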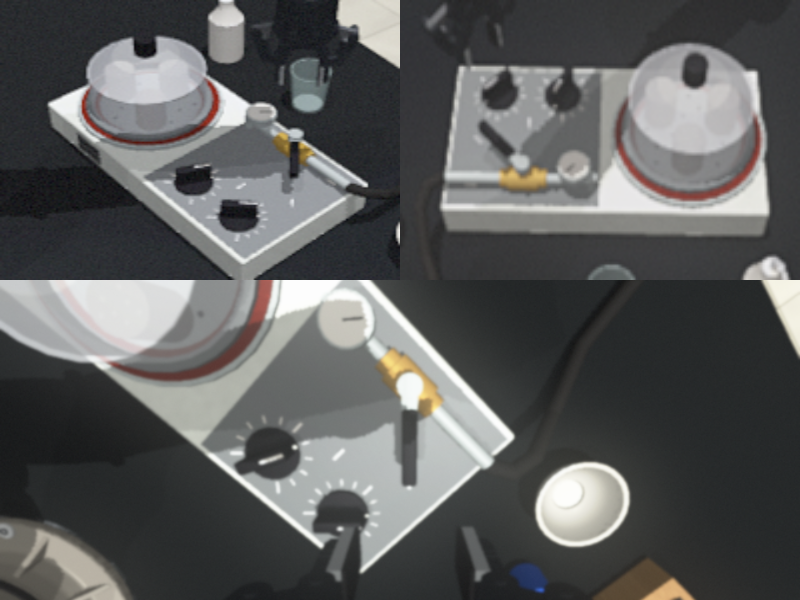

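>>> arm_command(
  fingers=[0,0,0,0,0,0,0],
  travel=[
    [-0.8,-0.5,0.5],
    [-0.8,-0.5,0.5],
    [-0.8,-0.5,0],
    [-0.8,-0.5,0],
    [0,0,0],
    [0,0,0],
    [0,0,0],
  ],
  angular=[
    [0,0,0],
    [0,0,0],
    [0,0,0],
    [0,0,0],
    [0,0,0],
    [0,0,0],
    [0,0,0],
  ],
)

```text
time_s: 67.2
eef_pos: [0.5239, -0.1922, 0.3124]
tool_rot: [0.907, 0.42, -0.0, -0.0]
force: [-0.3, 0.0, -0.9]
finger_gap: 0.502
grip_force: 0.0
```

```bash
python3 st.py
python3 - <<'E'
from h import *
im,p=shot("wrist","w13"); v=im.max(2).astype(int); yy,xx=np.indices(v.shape)
for nm,c,zz,rr in(("timer",[.477,-.1695,.11],.11,.027),("therm",[.469,-.069,.11],.11,.027)):
    u=proj(p,[c])[0]; rp=np.linalg.norm(proj(p,[[c[0],c[1]+rr,c[2]]])[0]-u); print(nm,u.round(1),rp)
    for th in(110,130,150):
      for b in blobs((v>th)&(np.hypot(xx-u[0],yy-u[1])<rp),25):
        ys,xs=np.where(b[3]); X=cast(p,np.c_[xs,ys],.110)[:,:2]; m=X.mean(0); d=np.linalg.svd(X-m)[2][0]; t=(X-m)@d
        print(th,b[0],(m+d*t.min()).round(4),(m+d*t.max()).round(4),np.degrees(np.arctan2(d[1],d[0])).round(1))
E
```

```text
67.2 [ 0.5239 -0.1922  0.3124] toolx deg 49.71 tilt 0.02 q [-0.52  0.23  0.91  1.81 -0.19  1.2  -0.26] F [-0.3  0.  -0.9] M [-0.03  0.03 -0.01] gap 0.502
timer [286.2 183.7] 21.72875941812692
110 420 [ 0.45   -0.1532] [ 0.475  -0.2013] -62.5
110 123 [ 0.4769 -0.1692] [ 0.4973 -0.1865] -40.3
130 383 [ 0.4487 -0.1544] [ 0.4751 -0.2017] -60.8
130 98 [ 0.4766 -0.1696] [ 0.496 -0.186] -40.1
150 356 [ 0.4485 -0.1543] [ 0.4742 -0.2019] -61.6
150 78 [ 0.4778 -0.17  ] [ 0.4963 -0.1856] -40.2
therm [223.9 125.6] 24.827722427168705
110 235 [ 0.4891 -0.0439] [ 0.446  -0.0515] -170.0
110 79 [ 0.4926 -0.0794] [ 0.4697 -0.0701] 158.1
130 63 [ 0.4915 -0.079 ] [ 0.4702 -0.0701] 157.4
130 32 [ 0.4483 -0.0495] [ 0.4571 -0.0563] -37.6
150 45 [ 0.4911 -0.0789] [ 0.4707 -0.0706] 157.8
```

Timer is at -40.2° and thermostat at -22.2°, both on target. The jar is seated and the valve is at its half mark, so I'm handing the job in.

```bash
python3 -c "
from plant import env
print(env.sign_off())"
```

```text
the job is handed in; nothing more can be done
None
```

I handed the job in at about 67 s with everything measured on target, but the hand-in call returned no verdict: three cores (all that were on the bench today) stand on the plate under the centred jar, the thermostat is at 60, the timer at 8 h, and the valve is half open.

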